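Close up the sample bottle row on the bench shelf

ROBOT

A 6-joint arm with a two-finger parallel gripper is mounted at the origin on the work surface. World frame = base frame: x ahead of the robot, y to its left, z up, the work surface at z = 0. Lengths are in m, angles in rad, forces in N, time in s.
With the tool pointing down it reaches from about 0.3 to 0.85 m from the base axis. Payload 4.2 kg.
Tool frame: the origin (TCP) lies on the centre line of the jaws, within the pads' length; the fingertips stand 25 mm ahead of it and the grasp point (between the pads) lies 6 mm ahead of it; z points along the fingers, y is the line along which they close (so a half turn about z gives the same grasp; the last joint's range is limited). The gripper opens to 91 mm and grips with 3 to 60 N. Pads are 32 mm wide; open, the fingers measure 118 mm over their backs; the gripper's body (76 mm by 178 mm) begins 60 mm behind the grasp point.
Start: joints at [-1.298, 0.32, 1.565, -0, 1.257, -0.02], TCP at [0.166, -0.551, 0.204] pointing down, gripper open.
Joint ranges: [-3.11, 3.11], [-0.84, 2.01], [0.21, 2.61], [-1.34, 4.49], [0.05, 2.63], [-2.56, 2.56]. Speed limits (rad/s): [2.57, 2.57, 3.14, 3.14, 3.14, 3.14].

INTERFACE

Orientations are given as a unit quaternion [x, y, z, w].
In Python, from plant import r gives the robot as it stands. The module is installed in compiled form; this text tells all that it offers.
- The arm moves only by the tool drive_tool, never from a script. Its argument "increments" is one flat list of numbers, 5 for each row, row after row: the opening, from 0 (shut) to 1 (fully open), then the shift along the tool's x, y, z in mm, then the turn about the tool's z in degrees. A call has 1 to 12 rows; each row is the pose to reach, as a shift and turn from the pose commanded when the call began, along the tool's axes at that moment; what a row does not reach only later rows make up. A row lasts 1/12 s, in which the tool goes at most 41.7 mm and 7.16 degrees, less where a joint would pass 70% of its speed; a pose out of reach is approached as far as the arm can. A call with a gripper value outside its range is refused whole. The fingers move at their own pace and stop on an object; the grip force is fixed at half the most. Time passes only in rows, so rows that repeat a pose let the fingers close. It gives the time, the measured TCP pose, the force, the opening and the grip force at its end, in the units of the state.
- r.get_state(): the state, without advancing time (a new reading comes with each control period).
- r.snapshot(name): name is "scene" or "top" or "wrist"; returns a dict with "img" (480x640x3 uint8, red, green, blue), "fx", "fy", "cx", "cy" (pixels), "eye" and "rotation" of the camera in the world. Camera axes: x right, y up, looking along -z (the intrinsics and any distortion apply to the point x, -y, -z); pixel columns grow to the right and rows downward; lengths in m; the calibration is good to about 2 mm. A picture is of the moment at which its call begins. There is no depth.
- r.sign_off(): hands the job in; it is judged then, once.
The state is a dict: "time": time; "joint_positions": joint angles; "joint_vel": joint speeds; "effort": joint torques, N m; "ee_pos": TCP position; "orientation": TCP orientation; "force": force on the tool from outside, world axes, zero at the start; "wrist_torque": the same for the moment, N m; "opening": finger opening in m; "finger_force": force on a finger pad.
Only numpy, scipy, OpenCV 4.12 (cv2) and the standard library are available. Lean on these libraries where they do the work, as an engineer would, in place of code of your own. Each camera call takes 0.05 s, during which the arm holds its last target. There are 200 camera calls.

TASK

Stand the two sample bottles from the bench on the shelf beside the one already there, upright under the overhead bars and back against the rear rails, narrow sides to the front, so that the row steps down in height from the end cheek to the sliding bookend. Then slide the bookend up, with a firm but gentle push, until the three bottles stand tight together and against the cheek, keep it pressed there for about half a second, and let go. Leave everything else on the bench alone.

Things in the scene. Friction and masses are not known exactly. Their poses are not given: they have to be found in the camera images.
- shelf: Low fixed shelf: grey board 130 (x) by 380 (y) by 12 mm, origin at the centre of its underside, on the bench; bottles stand 12 mm above it. Its x points away from the robot (open front at -x), y along the row. An upright white end cheek (100 by 10 by 110 mm), clamped to the board near the +y end: inner face anywhere from y = 135 to 175 mm, not reported. Rear rails at +x, bars overhead.
- rear_rail (a point): Middle of the upper rear rail's front edge, at shelf x = +50, y = 0, 67 mm above the bench; the lower rail, 10 mm thick too, is 32 mm below. Posts 12 mm thick at the rear corners (x = 55, y = +-182 mm). A bottle set right back has its centre at shelf x = +10 mm.
- overhead_bar (a point): Middle of the underside of the front overhead bar (shelf x = -14, y = 0), 275 mm above the bench. Three level steel bars 12 mm thick run along y over the row, at shelf x = -14, +20, +55 mm, joined by bars along x at y = +-182 mm. A gripper held straight down cannot set a bottle right back: lean the tool 35 to 45 degrees, fingers pointing forward and down.
- bookend (a joint): How far the upright aluminium bookend is slid towards the cheek (+y), in m: its inner face is at shelf y = -165 mm + this. Plate 10 mm thick, shelf x = -90 to +45 mm, top 101 mm above the bench; travel 250 mm. Sliding takes about 2 N, plus 1 to 2 N per bottle driven; it stays where left. Once the row meets the cheek keep a steady 12 to 18 N on it; over 45 N on the bottle is too hard.
- bookend_face (a point): On the bookend's inner face, at shelf x = +10 mm, at the board's top (12 mm above the bench): 33 mm from the short bottle's origin when they touch.
- bookend_push (a point): Where to push the bookend: on its outer (-y) face, on the part that stands out in front of the bottles, at shelf x = -70 mm, 60 mm above the shelf board (72 mm above the bench). Axes as the shelf's.
- tall: Rectangular white plastic sample bottle with a round white screw cap: body 80 (its x) by 66 (its y) by 122 mm high, neck 29 mm across and 9 mm high, cap 36 mm across and 27 mm high, 158 mm overall, about 150 g. The tallest; it already stands on the shelf, near the cheek but not against it, almost touching the rear rails. Origin: centre of its underside; z up.
- medium: Rectangular white plastic sample bottle with a round white screw cap: body 80 (its x) by 66 (its y) by 96 mm high, neck 29 mm across and 9 mm high, cap 36 mm across and 27 mm high, 132 mm overall, about 150 g. The middle one; it starts on the bench. Origin: centre of its underside; z up.
- short: Rectangular white plastic sample bottle with a round white screw cap: body 80 (its x) by 66 (its y) by 70 mm high, neck 29 mm across and 9 mm high, cap 36 mm across and 27 mm high, 106 mm overall, about 150 g. The shortest; it starts on the bench. Origin: centre of its underside; z up.
- medium_cap (a point): On the medium bottle's axis, 122 mm above its underside, in the upper half of its cap: where to grip.
- short_cap (a point): On the short bottle's axis, 96 mm above its underside, in the upper half of its cap: where to grip.
- beaker: Bystander: glass beaker 72 mm across, 95 mm high, on the bench. Origin: centre of its underside.
- cup_a: Bystander: clear sample cup with a red lid, 48 mm across, 70 mm high, on the bench. Origin: centre of its underside.
- cup_b: Bystander: a second such red-lidded cup.
Things that resemble listed ones, but are neither listed nor needed, are in the scene too. What is shaped like the medium but blue is not meant. What is shaped like the short but orange or pink is not meant.

How it is judged:
By the outcome, as a careful person would: the job done as asked, in the order asked, and still so for the second after the job is handed in, with the robot touching nothing.
It also fails if it takes over 69 s, if anything falls off the work surface, if the arm or the gripper's body presses on something with over 40 N, if the wrist force passes 120 N, or if a joint passes its speed limit or range.

## Working session

There is one attempt and no reset: what is moved stays moved. The work goes in short steps, Python scripts to look and compute and a tool call to move; the robot and the scene stay as the last step left them, time stands still between calls to the robot, and variables do not carry over. Pictures are saved under pics/ and viewed, at most 10 in all, crops included, and the job is handed in when it is done.

Besides the shell and the picture viewer there is one more tool, called after "Request:" as name(argument=value, ...), one argument or row to a line, values as JSON. drive_tool: Moves the arm, as the interface text tells. Its arguments: {"type":"object","properties":{"increments":{"type":"array"}},"required":["increments"]}

```bash
mkdir -p pics
python3 - <<'E'
from plant import r
import cv2,pickle
d={}
for n in("scene","top"):
    s=r.snapshot(n);d[n]=s;cv2.imwrite(f"pics/{n}0.png",s["img"][:,:,::-1]);print(n,{k:v for k,v in s.items() if k!="img"})
pickle.dump(d,open("s0.pkl","wb"))
s=r.get_state();print(s)
E
```

```text
scene {'fx': 577.6320214917802, 'fy': 577.6320214917802, 'cx': 323.4464642697443, 'cy': 238.9389756756713, 'eye': array([1.01541298, 0.67500505, 1.11140284]), 'rotation': array([0.11603195, 0.33471965, 0.88278305, 0.30853431])}
top {'fx': 452.6144565602915, 'fy': 452.6144565602915, 'cx': 309.0754874139134, 'cy': 236.80435557043467, 'eye': array([0.37609686, 0.02900534, 1.23403746]), 'rotation': array([ 0.04796379, -0.04968438, -0.70359811,  0.7072345 ])}
{'time': 0.1, 'joint_positions': array([-1.29799442e+00,  3.20270415e-01,  1.56555619e+00, -1.12653242e-05,
        1.25735354e+00, -1.99934625e-02]), 'joint_vel': array([-2.22287135e-04, -6.38688197e-04, -2.24716650e-03, -1.65152021e-06,
        2.02982590e-03, -1.17821774e-03]), 'effort': array([ 6.87530191e-04, -4.13333380e+01, -2.32509792e+01,  7.29280408e-02,
        4.22378560e-02, -5.59751788e-05]), 'ee_pos': array([ 0.16584125, -0.55009342,  0.20308029]), 'orientation': array([ 9.89302419e-01,  1.45876983e-01, -1.05380128e-04, -7.86739031e-04]), 'force': array([ 0.89441751, -0.95076688, -0.7983478 ]), 'wrist_torque': array([ 0.01805018,  0.07952522, -0.02843476]), 'finger_force': 0.0, 'opening': 0.0912137797721927}
```

View pics/scene0.png

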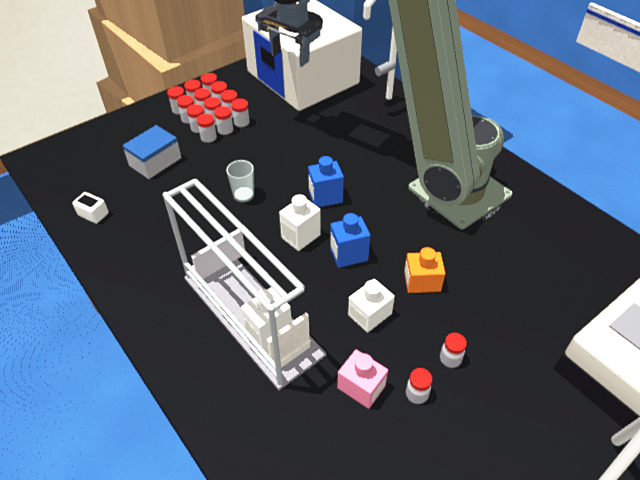

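View pics/top0.png

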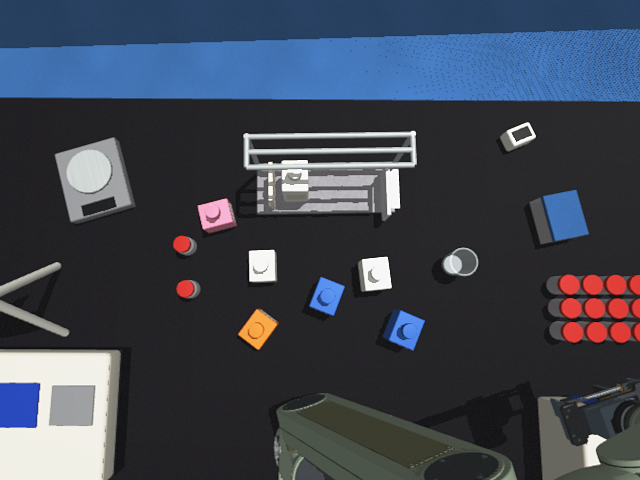

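The beaker is at scene (240,180) and top (460,262), and the shelf runs across the top view at rows 135–215. There are two white bottles on the bench:
- **Scene (300,222), top (375,274):** the body is taller, so this looks like the medium.
- **Scene (371,305), top (262,267):** the body is squatter, so this looks like the short.

The blue ones at scene (326,183) and (350,240), the orange at (425,270) and the pink at (362,378) are not meant. I'll confirm this in an enlarged crop.

Run:
```python
import pickle,cv2
d=pickle.load(open("s0.pkl","rb"))
cv2.imwrite("pics/c1.png",cv2.resize(d["top"]["img"][120:300,230:430,::-1],None,fx=3.3,fy=3.3,interpolation=cv2.INTER_CUBIC)[:600])
cv2.imwrite("pics/c2.png",cv2.resize(d["scene"]["img"][170:390,160:410,::-1],None,fx=2.7,fy=2.7,interpolation=cv2.INTER_CUBIC)[:600])
```

```text
(no output)
```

View pics/c1.png

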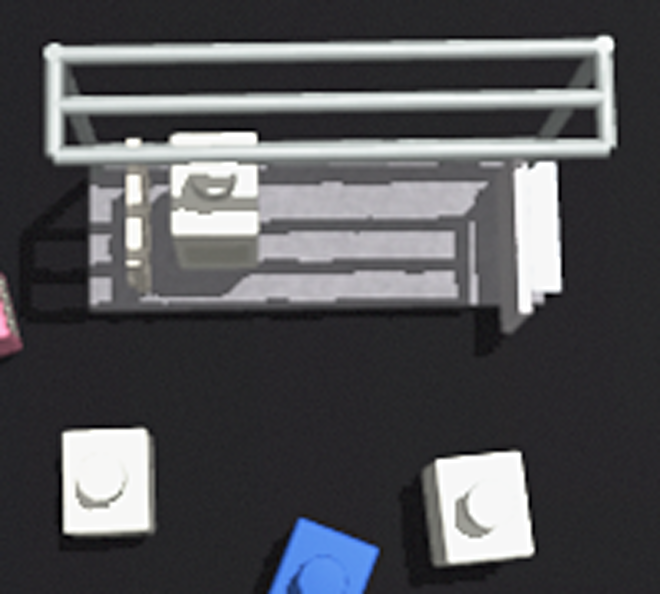

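View pics/c2.png

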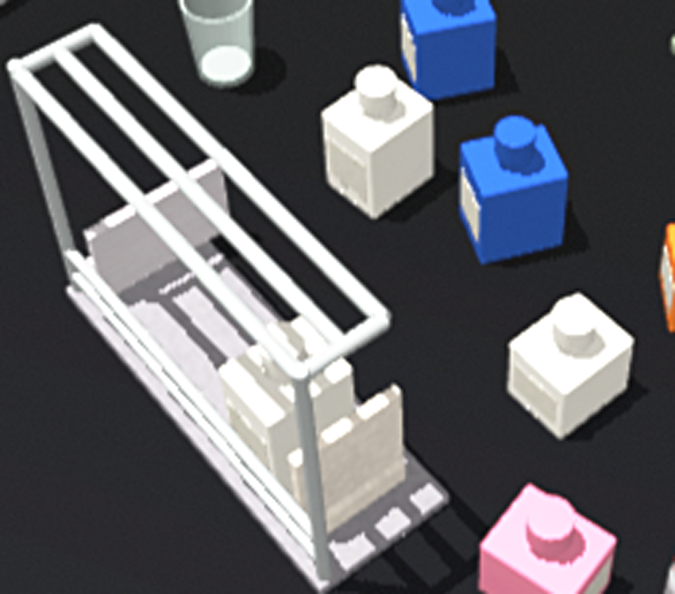

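The crops confirm it. The medium is at c2 (377,140): its side faces are about 65 px high, against about 49 px for the short at c2 (570,365). In c1, the cheek and the tall bottle are at left, (135,215) and (215,200). The bookend is at right, (540,230). Next I'll fit the poses from both views.

```bash
cat > h.py <<'E'
import numpy as np,pickle
from scipy.spatial.transform import Rotation as R
from scipy.optimize import least_squares
def proj(s,P):
    q=R.from_quat(s["rotation"]).inv().apply(np.atleast_2d(P)-s["eye"])
    return np.c_[s["cx"]+s["fx"]*q[:,0]/-q[:,2], s["cy"]-s["fy"]*q[:,1]/-q[:,2]]
def ray(s,uv,z):
    d=R.from_quat(s["rotation"]).apply([(uv[0]-s["cx"])/s["fx"],-(uv[1]-s["cy"])/s["fy"],-1]);return s["eye"]+d*(z-s["eye"][2])/d[2]
def place(p,P):
    P=np.atleast_2d(P);return R.from_euler("z",p[2]).apply(P)+[p[0],p[1],0]
def fit(views,x0):  # views: list of (snap, pts, pix)
    f=lambda p:np.concatenate([(proj(s,place(p,P))-U).ravel() for s,P,U in views])
    o=least_squares(f,x0,loss="soft_l1");return o.x,f(o.x).reshape(-1,2)
E
python3 - <<'E'
from h import *
np.set_printoptions(precision=4,suppress=True)
d=pickle.load(open("s0.pkl","rb"));T,S=d["top"],d["scene"]
c1=lambda a:(np.array(a)+.5)/3.3-.5+[230,120]
c2=lambda a:(np.array(a)+.5)/2.7-.5+[160,170]
B=np.array([[-14,182,281],[-14,-182,281],[55,182,281],[55,-182,281]])/1e3
bd=lambda x,y:[x/1e3,y/1e3,.012]
sh,res=fit([(T,np.r_[B,[bd(-65,190)]],c1([(56,152),(608,148),(53,50),(604,43),(88,307)])),
 (S,np.r_[B,[bd(65,190),bd(-65,190)]],c2([(383,320),(95,32),(303,366),(17,67),(322,586),(447,495)]))],[.62,.03,0])
print("shelf",sh,"\n",res)
def bot(h,t,s,x0):
    c=[0,0,h+.036];k=lambda a,b,z:[a*.04,b*.033,z]
    # top order: left-rear(+x,+y), right-rear, right-front, left-front ; scene: (+x,-y) left,( +x,+y) front,(-x,+y) right
    P=[c,k(1,1,h),k(1,-1,h),k(-1,-1,h),k(-1,1,h)]
    Q=[c,k(1,-1,h),k(1,1,h),k(-1,1,h),k(1,-1,0),k(1,1,0),k(-1,1,0)]
    return fit([(T,P,c1(t)),(S,Q,c2(s))],x0)
for n,h,a in(("medium",.096,([(487,505),(433,457),(523,452),(534,553),(443,565)],[(377,75),(323,113),(374,148),(433,100),(328,178),(375,215),(433,165)],[.33,-.1,0])),
 ("short",.070,([(101,478),(62,430),(148,428),(151,535),(62,535)],[(574,306),(510,347),(562,388),(632,342),(513,388),(562,437),(629,385)],[.33,.1,0]))):
    p,res=bot(h,*a);print(n,p,"\n",res)
# tall: top face 134mm front corners, cheek, bookend
inv=lambda w:R.from_euler("z",-sh[2]).apply(w-np.array([sh[0],sh[1],0]))*1e3
for n,uv,z in(("tall fl",(172,233),.134),("tall fr",(258,235),.134),("tall rl",(172,133),.134),("tall rr",(257,132),.134),
  ("cheek top in f",(148,283),.122),("cheek top mid in",(145,205),.122),("bookend in top",(517,200),.101),("bookend in top front",(519,312),.101),("bookend out top",(560,290),.101)):
    print(n,inv(ray(T,c1(uv),z)))
E
```

```text
shelf [ 0.6797 -0.0169  0.0191] 
 [[-0.6511  0.7123]
 [-0.5376 -0.2324]
 [ 0.4171  1.1346]
 [-0.7662  1.1721]
 [-0.0983  0.3739]
 [-0.3245 -0.8377]
 [-0.2329 -1.0598]
 [-1.9582  2.5264]
 [-0.3185  0.5728]
 [-1.3977  0.523 ]
 [ 0.5707 -0.9648]]
medium [ 0.4419 -0.1427  0.1254] 
 [[ 1.2957  0.1032]
 [ 0.2599  1.2949]
 [-1.1183 -0.317 ]
 [ 0.1449  0.7246]
 [ 1.5814  0.2812]
 [-0.074   0.9949]
 [-0.6596 -0.9719]
 [-0.8708 -0.1983]
 [ 0.6316  0.5628]
 [-0.2864  0.9919]
 [ 0.1099  0.894 ]
 [ 0.8265  2.5582]]
short [0.4626 0.1487 0.0334] 
 [[-0.2493 -0.0114]
 [ 0.0457  0.5163]
 [-0.4777  0.409 ]
 [-0.8326 -0.9692]
 [ 0.3575 -0.2373]
 [ 0.3512  1.8923]
 [-0.3283 -3.1873]
 [ 0.8927  0.5429]
 [ 1.2197 -1.9672]
 [-2.364  -0.4769]
 [-0.882  -0.0135]
 [-0.4302  0.0149]]
tall fl [-31.878  112.7262 134.    ]
tall fr [-34.2959  47.8889 134.    ]
tall rl [ 46.1146 112.2712 134.    ]
tall rr [ 46.0438  47.5448 134.    ]
cheek top in f [-67.5425 131.8268 122.    ]
cheek top mid in [ -6.7213 133.8993 122.    ]
bookend in top [  -1.0148 -154.5605  101.    ]
bookend in top front [ -89.7949 -152.7602  101.    ]
bookend out top [ -72.938  -185.1317  101.    ]
```

Request:
drive_tool(
  increments=[1, 0, 0, -40, 7, 1, 0, 0, -80, 14, 1, 0, 0, -120, 21, 1, 0, 0, -160, 28, 1, 0, 0, -200, 35, 1, 0, 0, -240, 42, 1, 0, 0, -280, 49, 1, 0, 0, -320, 56, 1, 0, 0, -360, 63, 1, 0, 0, -400, 70, 1, 0, 0, -440, 77, 1, 0, 0, -480, 84],
)

```text
time: 1.1
ee_pos: [0.1602, -0.5317, 0.6252]
orientation: [0.84, -0.543, -0.001, -0.001]
force: [0.7, -3.5, -1.3]
opening: 0.0912
finger_force: 0.0
```

Request:
drive_tool(
  increments=[1, 20, 0, -40, 0, 1, 40, 0, -80, 0, 1, 60, 0, -120, 0, 1, 80, 0, -160, 0, 1, 100, 0, -200, 0, 1, 120, 0, -240, 0, 1, 140, 0, -280, 0, 1, 160, 0, -320, 0, 1, 160, 0, -360, 0, 1, 160, 0, -400, 0],
)

```text
time: 1.93
ee_pos: [0.1646, -0.5045, 0.651]
orientation: [0.842, -0.54, 0.015, 0.012]
force: [0.5, -0.2, 0.7]
opening: 0.0914
finger_force: 0.0
```

Run:
```python
from plant import r
s=r.get_state();print(s["joint_positions"],s["ee_pos"],s["orientation"],s["time"])
```

```text
[-1.27732766e+00  4.29384548e-01  2.15339768e-01  5.02937126e-04
  2.45815495e+00  1.43469252e+00] [ 0.16457482 -0.50446516  0.6510238 ] [ 0.84151988 -0.53987927  0.01482046  0.01245041] 1.9333
```

The joint 3 limit makes the tool lean slightly forward, by about 2°. I'll see whether this lean builds up and stays.

Request:
drive_tool(
  increments=[1, 40, 0, 0, 0, 1, 80, 0, 0, 0, 1, 120, 0, 0, 0, 1, 160, 0, 0, 0, 1, 200, 0, 0, 0, 1, 240, 0, 0, 0],
)

```text
time: 2.43
ee_pos: [0.2172, -0.6068, 0.5778]
orientation: [0.841, -0.54, 0.024, 0.02]
force: [-0.0, -0.2, 0.6]
opening: 0.0913
finger_force: 0.0
```

```bash
cat > st.py <<'E'
from plant import r
from h import *
np.set_printoptions(precision=4,suppress=True)
s=r.get_state();M=R.from_quat(s["orientation"]).as_matrix()
print("t",s["time"],"q",s["joint_positions"],"p",s["ee_pos"],"\n",M,"F",s["force"],"op",s["opening"],s["finger_force"])
E
python3 st.py
```

```text
t 2.4333 q [-1.2446  0.5587  0.2146 -0.0008  2.3065  1.4666] p [ 0.2172 -0.6068  0.5778] 
 [[ 0.4161 -0.9091  0.0192]
 [-0.9072 -0.4165 -0.0587]
 [ 0.0613  0.007  -0.9981]] F [-0.0495 -0.2213  0.6364] op 0.09129096359816519 0.0
```

Request:
drive_tool(
  increments=[1, 40, 0, 12, 0, 1, 80, 0, 25, 0, 1, 120, 0, 37, 0, 1, 160, 0, 50, 0, 1, 200, 0, 62, 0, 1, 240, 0, 75, 0, 1, 280, 0, 90, 0, 1, 320, 0, 100, 0, 1, 360, 0, 100, 0],
)

```text
time: 3.18
ee_pos: [0.29, -0.752, 0.4279]
orientation: [0.841, -0.54, 0.035, 0.028]
force: [0.8, 0.8, -0.5]
opening: 0.0914
finger_force: 0.0
```

```bash
python3 st.py
```

```text
t 3.1833 q [-1.2161  0.7729  0.2155 -0.0023  2.0645  1.4945] p [ 0.29   -0.752   0.4279] 
 [[ 0.4154 -0.9092  0.0289]
 [-0.9053 -0.4163 -0.0838]
 [ 0.0882  0.0087 -0.9961]] F [ 0.7729  0.8233 -0.4679] op 0.09137591926097414 0.0
```

Request:
drive_tool(
  increments=[1, 41, 0, 0, 0, 1, 82, 0, 0, 0, 1, 123, 0, 0, 0],
)

```text
time: 3.43
ee_pos: [0.3081, -0.7844, 0.3954]
orientation: [0.84, -0.539, 0.047, 0.036]
force: [-0.0, -0.2, -0.3]
opening: 0.0911
finger_force: 0.0
```

```bash
python3 st.py
```

```text
t 3.4333 q [-1.2092  0.8155  0.2153 -0.0025  1.9915  1.5013] p [ 0.3081 -0.7844  0.3954] 
 [[ 0.4144 -0.9092  0.0399]
 [-0.9023 -0.4162 -0.1121]
 [ 0.1185  0.0104 -0.9929]] F [-0.0362 -0.2042 -0.3093] op 0.09106354430555824 0.0
```

Request:
drive_tool(
  increments=[1, 300, 0, 0, 0, 1, 300, 0, 0, 0, 1, 300, 0, 0, 0],
)

```text
time: 3.68
ee_pos: [0.3277, -0.8183, 0.3575]
orientation: [0.839, -0.538, 0.06, 0.046]
force: [-0.3, -0.0, -0.1]
opening: 0.0911
finger_force: 0.0
```

```bash
python3 st.py
```

```text
t 3.6833 q [-1.2019  0.8639  0.2151 -0.003   1.9117  1.5085] p [ 0.3277 -0.8183  0.3575] 
 [[ 0.413  -0.9093  0.0516]
 [-0.8983 -0.416  -0.1412]
 [ 0.1498  0.012  -0.9886]] F [-0.2952 -0.0259 -0.1235] op 0.0910696855769972 0.0
```

Lean builds up across calls (about 0.03 rad per short call) and persists. I'll keep going to about 40°, with tool x aligned to the radial plane.

Request:
drive_tool(
  increments=[1, 80, 0, -5, 3.6, 1, 80, 0, -5, 3.6],
)

```text
time: 3.85
ee_pos: [0.3387, -0.8374, 0.3416]
orientation: [0.821, -0.564, 0.074, 0.052]
force: [0.3, 0.4, 0.2]
opening: 0.0914
finger_force: 0.0
```

```bash
python3 st.py
```

```text
t 3.85 q [-1.198   0.8845  0.2162 -0.0031  1.8599  1.5761] p [ 0.3387 -0.8374  0.3416] 
 [[ 0.3524 -0.9337  0.0627]
 [-0.9184 -0.358  -0.1688]
 [ 0.18    0.0018 -0.9837]] F [0.2708 0.3604 0.24  ] op 0.09137944037440066 0.0
```

Request:
drive_tool(
  increments=[1, 80, 0, 0, 0],
)

```text
time: 3.93
ee_pos: [0.3438, -0.8512, 0.3358]
orientation: [0.82, -0.562, 0.086, 0.06]
force: [0.0, 0.5, 1.9]
opening: 0.0912
finger_force: 0.0
```

Request:
drive_tool(
  increments=[1, 80, 0, 0, 0],
)

```text
time: 4.02
ee_pos: [0.3486, -0.8657, 0.3279]
orientation: [0.819, -0.561, 0.097, 0.067]
force: [0.1, -0.5, -0.2]
opening: 0.0913
finger_force: 0.0
```

```bash
python3 st.py
```

```text
t 4.0167 q [-1.1995  0.9062  0.2145 -0.0022  1.7847  1.5722] p [ 0.3486 -0.8657  0.3279] 
 [[ 0.3509 -0.9327  0.0829]
 [-0.9067 -0.3606 -0.2189]
 [ 0.2341  0.0016 -0.9722]] F [ 0.1151 -0.4507 -0.1597] op 0.09131389280306355 0.0
```

Request:
drive_tool(
  increments=[1, 80, 0, 20, 0, 1, 80, 0, 20, 0],
)

```text
time: 4.18
ee_pos: [0.3574, -0.8911, 0.3018]
orientation: [0.817, -0.561, 0.109, 0.076]
force: [0.4, -0.5, -1.1]
opening: 0.0913
finger_force: 0.0
```

```bash
python3 st.py
```

```text
t 4.1833 q [-1.2008  0.9388  0.2159 -0.0016  1.7207  1.5716] p [ 0.3574 -0.8911  0.3018] 
 [[ 0.3479 -0.9329  0.0937]
 [-0.8999 -0.3602 -0.2458]
 [ 0.2631  0.0012 -0.9648]] F [ 0.4312 -0.4648 -1.0608] op 0.09125022164979428 0.0
```

Request:
drive_tool(
  increments=[1, 80, 0, 0, 0, 1, 160, 0, 0, 0, 1, 240, 0, 0, 0, 1, 300, 0, 0, 0, 1, 400, 0, 0, 0, 1, 500, 0, 0, 0],
)

```text
time: 4.68
ee_pos: [0.3667, -0.9211, 0.2712]
orientation: [0.815, -0.559, 0.125, 0.086]
force: [-0.5, -0.2, -0.5]
opening: 0.0914
finger_force: 0.0
```

```bash
python3 st.py
```

```text
t 4.6833 q [-1.2034  0.9784  0.2147 -0.0004  1.6444  1.5705] p [ 0.3667 -0.9211  0.2712] 
 [[ 0.343  -0.9332  0.1071]
 [-0.8904 -0.3593 -0.2796]
 [ 0.2994  0.0005 -0.9541]] F [-0.5228 -0.1934 -0.4639] op 0.09137453758322844 0.0
```

Request:
drive_tool(
  increments=[1, 80, 0, -10, 0],
)

```text
time: 4.77
ee_pos: [0.3698, -0.9301, 0.2716]
orientation: [0.813, -0.558, 0.135, 0.093]
force: [0.1, -1.0, -1.1]
opening: 0.0912
finger_force: 0.0
```

Request:
drive_tool(
  increments=[1, 80, 0, -10, 0],
)

```text
time: 4.85
ee_pos: [0.3729, -0.9392, 0.276]
orientation: [0.811, -0.557, 0.148, 0.101]
force: [0.6, -0.7, 0.5]
opening: 0.0908
finger_force: 0.0
```

Request:
drive_tool(
  increments=[1, 80, 0, -10, 0],
)

```text
time: 4.93
ee_pos: [0.3757, -0.9474, 0.2813]
orientation: [0.809, -0.555, 0.16, 0.109]
force: [0.6, -0.3, -0.6]
opening: 0.0912
finger_force: 0.0
```

Request:
drive_tool(
  increments=[1, 80, 0, -10, 0],
)

```text
time: 5.02
ee_pos: [0.3783, -0.9551, 0.2874]
orientation: [0.806, -0.554, 0.172, 0.117]
force: [0.3, 1.0, -0.1]
opening: 0.0911
finger_force: 0.0
```

Request:
drive_tool(
  increments=[1, 80, 0, 0, 0],
)

```text
time: 5.1
ee_pos: [0.3817, -0.9646, 0.2916]
orientation: [0.804, -0.552, 0.184, 0.126]
force: [0.5, 1.3, 0.1]
opening: 0.0911
finger_force: 0.0
```

Request:
drive_tool(
  increments=[1, 80, 0, 0, 0],
)

```text
time: 5.18
ee_pos: [0.3848, -0.9734, 0.294]
orientation: [0.801, -0.55, 0.195, 0.133]
force: [-0.5, 0.2, -0.8]
opening: 0.0915
finger_force: 0.0
```

Request:
drive_tool(
  increments=[1, 80, 0, 0, 0],
)

```text
time: 5.27
ee_pos: [0.3877, -0.9818, 0.2977]
orientation: [0.798, -0.548, 0.206, 0.141]
force: [0.4, 0.4, -0.1]
opening: 0.0914
finger_force: 0.0
```

Request:
drive_tool(
  increments=[1, 80, 0, 0, 0],
)

```text
time: 5.35
ee_pos: [0.3904, -0.9896, 0.303]
orientation: [0.795, -0.546, 0.218, 0.148]
force: [0.3, 0.3, -0.6]
opening: 0.0914
finger_force: 0.0
```

```bash
python3 st.py
```

```text
t 5.35 q [-1.207   0.9784  0.2154  0.0036  1.4146  1.567 ] p [ 0.3904 -0.9896  0.303 ] 
 [[ 0.3094 -0.9329  0.1842]
 [-0.8037 -0.3601 -0.4737]
 [ 0.5083 -0.0015 -0.8612]] F [ 0.2719  0.2867 -0.607 ] op 0.09135512580357526 0.0
```

Lean is 30.5°, but toward azimuth −69°, and it has to point along +x. So I'll add the missing component by repeating this at azimuth +47°, after swinging there high above the bench.

Request:
drive_tool(
  increments=[1, -1087, -704, -873, -95, 1, -1087, -704, -873, -95, 1, -1087, -704, -873, -95, 1, -1087, -704, -873, -95, 1, -1087, -704, -873, -95, 1, -1087, -704, -873, -95, 1, -1087, -704, -873, -95, 1, -1087, -704, -873, -95, 1, -1087, -704, -873, -95, 1, -1087, -704, -873, -95, 1, -1087, -704, -873, -95, 1, -1087, -704, -873, -95],
)

```text
time: 6.35
ee_pos: [0.4397, -0.5172, 0.3667]
orientation: [0.958, 0.115, 0.066, 0.255]
force: [0.8, 0.2, 1.0]
opening: 0.0914
finger_force: 0.0
```

```bash
cat > go.py <<'E'
import sys
exec(open("st.py").read())
# targets: world points x,y,z [m] -> tool shifts from the present pose (mm)
a=list(map(float,sys.argv[1:]))
for i in range(0,len(a),3): print("to",a[i:i+3],"shift",(M.T@(np.array(a[i:i+3])-s["ee_pos"])*1e3).round(1))
print("lean",np.degrees(np.arccos(-M[2,2])).round(2),"toolz az",np.degrees(np.arctan2(M[1,2],M[0,2])).round(2),"x az",np.degrees(np.arctan2(M[1,0],M[0,0])).round(2))
E
python3 go.py .55 .55 .5
```

```text
t 6.35 q [-0.7769  0.1736  1.4781 -0.2486  1.01    0.6364] p [ 0.4397 -0.5172  0.3667] 
 [[ 0.965   0.1863  0.1846]
 [ 0.2534 -0.8434 -0.4737]
 [ 0.0675  0.504  -0.8611]] F [0.833  0.1553 0.9902] op 0.09144005484170196 0.0
to [0.55, 0.55, 0.5] shift [ 385.9 -812.4 -600. ]
lean 30.56 toolz az -68.71 x az 14.72
```

Request:
drive_tool(
  increments=[1, 386, -812, -600, -15, 1, 386, -812, -600, -15, 1, 386, -812, -600, -15, 1, 386, -812, -600, -15, 1, 386, -812, -600, -15, 1, 386, -812, -600, -15, 1, 386, -812, -600, -15, 1, 386, -812, -600, -15, 1, 386, -812, -600, -15, 1, 386, -812, -600, -15, 1, 386, -812, -600, -15, 1, 386, -812, -600, -15],
)

```text
time: 7.35
ee_pos: [0.4931, -0.0241, 0.4295]
orientation: [0.935, 0.236, 0.033, 0.261]
force: [0.9, 0.3, -0.0]
opening: 0.091
finger_force: 0.0
```

```bash
python3 go.py .75 .75 .42
```

```text
t 7.35 q [ 0.2887  0.0558  1.4638 -0.5307  1.5714  1.3507] p [ 0.4931 -0.0241  0.4295] 
 [[ 0.8862  0.4244  0.1858]
 [ 0.4592 -0.7521 -0.4728]
 [-0.0609  0.5043 -0.8614]] F [ 0.9162  0.2608 -0.0017] op 0.09096848736431541 0.0
to [0.75, 0.75, 0.42] shift [ 583.8 -478.  -310. ]
lean 30.53 toolz az -68.54 x az 27.39
```

Request:
drive_tool(
  increments=[1, 584, -478, -310, 0, 1, 584, -478, -310, 0, 1, 584, -478, -310, 0, 1, 584, -478, -310, 0, 1, 584, -478, -310, 0, 1, 584, -478, -310, 0, 1, 584, -478, -310, 0, 1, 584, -478, -310, 0, 1, 584, -478, -310, 0, 1, 584, -478, -310, 0, 1, 584, -478, -310, 0, 1, 584, -478, -310, 0],
)

```text
time: 8.35
ee_pos: [0.6398, 0.4266, 0.4135]
orientation: [0.935, 0.238, 0.038, 0.262]
force: [35.9, 15.8, 32.2]
opening: 0.0911
finger_force: 0.0
```

Request:
drive_tool(
  increments=[1, 292, -239, -155, 0, 1, 292, -239, -155, 0, 1, 292, -239, -155, 0, 1, 292, -239, -155, 0, 1, 292, -239, -155, 0],
)

```text
time: 8.77
ee_pos: [0.6228, 0.5145, 0.3408]
orientation: [0.934, 0.241, 0.05, 0.257]
force: [-0.5, -0.7, -0.0]
opening: 0.0915
finger_force: 0.0
```

```bash
python3 go.py .9 .9 .42
```

```text
t 8.7667 q [ 0.8739  0.9349  0.2151 -0.5796  2.1467  1.6551] p [0.6228 0.5145 0.3408] 
 [[ 0.8785  0.4255  0.2172]
 [ 0.4767 -0.7514 -0.4562]
 [-0.0309  0.5043 -0.863 ]] F [-0.4929 -0.6649 -0.0491] op 0.09145390398137278 0.0
to [0.9, 0.9, 0.42] shift [ 424.9 -131.7 -184. ]
lean 30.35 toolz az -64.54 x az 28.49
```

Request:
drive_tool(
  increments=[1, 80, -25, -35, 0],
)

```text
time: 8.85
ee_pos: [0.6285, 0.5262, 0.3312]
orientation: [0.934, 0.245, 0.06, 0.254]
force: [0.9, 0.2, 0.1]
opening: 0.0914
finger_force: 0.0
```

Request:
drive_tool(
  increments=[1, 80, -25, -35, 0],
)

```text
time: 8.93
ee_pos: [0.6353, 0.5368, 0.3235]
orientation: [0.933, 0.247, 0.072, 0.25]
force: [-0.1, -1.3, -0.2]
opening: 0.0913
finger_force: 0.0
```

Request:
drive_tool(
  increments=[1, 80, -25, -35, 0],
)

```text
time: 9.02
ee_pos: [0.6409, 0.5476, 0.3165]
orientation: [0.933, 0.25, 0.084, 0.246]
force: [-0.6, -0.1, -0.1]
opening: 0.0912
finger_force: 0.0
```

Request:
drive_tool(
  increments=[1, 80, -25, -35, 0],
)

```text
time: 9.1
ee_pos: [0.6458, 0.5585, 0.3102]
orientation: [0.932, 0.253, 0.095, 0.242]
force: [-0.6, 0.9, -0.4]
opening: 0.0913
finger_force: 0.0
```

```bash
python3 go.py .9 .9 .42
```

```text
t 9.1 q [ 0.8974  0.9692  0.2149 -0.5734  2.0316  1.696 ] p [0.6458 0.5585 0.3102] 
 [[ 0.8536  0.4258  0.3   ]
 [ 0.518  -0.7544 -0.4031]
 [ 0.0547  0.4995 -0.8646]] F [-0.5601  0.8571 -0.4033] op 0.09133901971474957 0.0
to [0.9, 0.9, 0.42] shift [ 399.9  -94.5 -156.3]
lean 30.17 toolz az -53.35 x az 31.25
```

Request:
drive_tool(
  increments=[1, 80, -43, -40, 0],
)

```text
time: 9.18
ee_pos: [0.6461, 0.5731, 0.3036]
orientation: [0.931, 0.255, 0.107, 0.238]
force: [-0.4, -0.1, -0.2]
opening: 0.0913
finger_force: 0.0
```

Request:
drive_tool(
  increments=[1, 80, -43, -40, 0],
)

```text
time: 9.27
ee_pos: [0.6442, 0.5896, 0.2964]
orientation: [0.93, 0.259, 0.117, 0.234]
force: [-0.2, 0.6, 0.0]
opening: 0.0915
finger_force: 0.0
```

Request:
drive_tool(
  increments=[1, 80, -43, -40, 0],
)

```text
time: 9.35
ee_pos: [0.6422, 0.6053, 0.2903]
orientation: [0.928, 0.263, 0.128, 0.229]
force: [0.6, 0.3, 1.0]
opening: 0.0909
finger_force: 0.0
```

Request:
drive_tool(
  increments=[1, 80, -43, -40, 0],
)

```text
time: 9.43
ee_pos: [0.6402, 0.6204, 0.2855]
orientation: [0.927, 0.266, 0.14, 0.224]
force: [-0.7, 1.1, 0.2]
opening: 0.0911
finger_force: 0.0
```

Request:
drive_tool(
  increments=[1, 80, -43, -40, 0],
)

```text
time: 9.52
ee_pos: [0.638, 0.6351, 0.2817]
orientation: [0.926, 0.269, 0.151, 0.219]
force: [-0.0, -0.6, 0.1]
opening: 0.0914
finger_force: 0.0
```

Request:
drive_tool(
  increments=[1, 80, -43, -40, 0],
)

```text
time: 9.6
ee_pos: [0.6355, 0.6494, 0.2789]
orientation: [0.924, 0.272, 0.162, 0.213]
force: [1.1, -0.8, 0.8]
opening: 0.0908
finger_force: 0.0
```

```bash
python3 go.py .9 .9 .42
```

```text
t 9.6 q [ 0.9811  1.0074  0.2152 -0.5747  1.8896  1.7858] p [0.6355 0.6494 0.2789] 
 [[ 0.7989  0.434   0.4164]
 [ 0.5726 -0.7606 -0.3059]
 [ 0.1839  0.4829 -0.8562]] F [ 1.1098 -0.8414  0.8077] op 0.090829247035633 0.0
to [0.9, 0.9, 0.42] shift [380.8  -7.7 -87.3]
lean 31.11 toolz az -36.31 x az 35.63
```

Request:
drive_tool(
  increments=[1, 65, -52, -52, 0],
)

```text
time: 9.68
ee_pos: [0.6262, 0.6649, 0.2786]
orientation: [0.923, 0.274, 0.173, 0.209]
force: [0.2, 0.3, -0.8]
opening: 0.0911
finger_force: 0.0
```

Request:
drive_tool(
  increments=[1, 65, -52, -52, 0],
)

```text
time: 9.77
ee_pos: [0.614, 0.6821, 0.2802]
orientation: [0.921, 0.278, 0.183, 0.203]
force: [0.0, 0.3, 0.3]
opening: 0.0913
finger_force: 0.0
```

Request:
drive_tool(
  increments=[1, 65, -52, -52, 0],
)

```text
time: 9.85
ee_pos: [0.6024, 0.6984, 0.2822]
orientation: [0.919, 0.281, 0.194, 0.196]
force: [0.3, 0.3, -0.6]
opening: 0.0915
finger_force: 0.0
```

Request:
drive_tool(
  increments=[1, 65, -52, -52, 0],
)

```text
time: 9.93
ee_pos: [0.5909, 0.7139, 0.2845]
orientation: [0.917, 0.284, 0.204, 0.19]
force: [0.8, 0.6, 0.0]
opening: 0.0914
finger_force: 0.0
```

Request:
drive_tool(
  increments=[1, 65, -52, -52, 0],
)

```text
time: 10.02
ee_pos: [0.5794, 0.7287, 0.2871]
orientation: [0.915, 0.287, 0.215, 0.184]
force: [-0.3, 0.4, 0.8]
opening: 0.0915
finger_force: 0.0
```

Request:
drive_tool(
  increments=[1, 65, -52, -52, 0],
)

```text
time: 10.1
ee_pos: [0.5678, 0.7429, 0.2902]
orientation: [0.913, 0.29, 0.225, 0.177]
force: [0.1, 0.4, 0.5]
opening: 0.0911
finger_force: 0.0
```

Request:
drive_tool(
  increments=[1, 65, -52, -52, 0],
)

```text
time: 10.18
ee_pos: [0.556, 0.7567, 0.2937]
orientation: [0.911, 0.293, 0.235, 0.171]
force: [-0.2, -0.2, 0.1]
opening: 0.0915
finger_force: 0.0
```

Request:
drive_tool(
  increments=[1, 65, -52, -52, 0],
)

```text
time: 10.27
ee_pos: [0.5439, 0.77, 0.2978]
orientation: [0.909, 0.295, 0.245, 0.164]
force: [0.5, -0.8, -0.8]
opening: 0.0911
finger_force: 0.0
```

```bash
python3 go.py .7 .95 .42
```

```text
t 10.2667 q [ 1.1491  0.9979  0.2151 -0.6065  1.7849  1.9146] p [0.5439 0.77   0.2978] 
 [[ 0.7055  0.4569  0.5419]
 [ 0.6173 -0.7717 -0.153 ]
 [ 0.3482  0.4424 -0.8264]] F [ 0.5271 -0.8052 -0.7544] op 0.09111640822076232 0.0
to [0.7, 0.95, 0.42] shift [263.8 -13.5 -44. ]
lean 34.27 toolz az -15.77 x az 41.19
```

Request:
drive_tool(
  increments=[1, 75, -34, -25, 0],
)

```text
time: 10.35
ee_pos: [0.542, 0.782, 0.2999]
orientation: [0.906, 0.3, 0.256, 0.155]
force: [-0.2, -0.9, 0.2]
opening: 0.0912
finger_force: 0.0
```

Request:
drive_tool(
  increments=[1, 75, -34, -25, 0],
)

```text
time: 10.43
ee_pos: [0.5438, 0.7913, 0.301]
orientation: [0.903, 0.302, 0.267, 0.148]
force: [0.9, 0.8, -0.2]
opening: 0.0909
finger_force: 0.0
```

Request:
drive_tool(
  increments=[1, 75, -34, -25, 0],
)

```text
time: 10.52
ee_pos: [0.5443, 0.8008, 0.303]
orientation: [0.9, 0.305, 0.277, 0.141]
force: [0.5, -0.6, 0.3]
opening: 0.0912
finger_force: 0.0
```

Request:
drive_tool(
  increments=[1, 75, -34, -25, 0],
)

```text
time: 10.6
ee_pos: [0.5436, 0.8105, 0.3062]
orientation: [0.897, 0.308, 0.288, 0.133]
force: [0.3, -0.2, -1.0]
opening: 0.0913
finger_force: 0.0
```

Request:
drive_tool(
  increments=[1, 75, -34, -25, 0],
)

```text
time: 10.68
ee_pos: [0.5418, 0.8203, 0.3106]
orientation: [0.894, 0.311, 0.298, 0.125]
force: [0.9, 0.0, -0.1]
opening: 0.0914
finger_force: 0.0
```

Request:
drive_tool(
  increments=[1, 75, -34, -25, 0],
)

```text
time: 10.77
ee_pos: [0.5392, 0.8301, 0.3159]
orientation: [0.89, 0.314, 0.309, 0.117]
force: [0.3, 0.4, -0.1]
opening: 0.0908
finger_force: 0.0
```

```bash
python3 go.py .38 .15 .3
```

```text
t 10.7667 q [ 1.1881  0.9948  0.2153 -0.6248  1.6411  1.9423] p [0.5392 0.8301 0.3159] 
 [[ 0.6124  0.4862  0.6233]
 [ 0.6304 -0.7762 -0.014 ]
 [ 0.477   0.4015 -0.7818]] F [ 0.277   0.3587 -0.099 ] op 0.09083098462502405 0.0
to [0.38, 0.15, 0.3] shift [-533.8  444.1  -77.3]
lean 38.57 toolz az -1.28 x az 45.83
```

Lean is 38.6° at azimuth −1.3°, as wanted. Next I turn tool y level (+40°), move toward the medium, and check where the blue neighbours are.

Request:
drive_tool(
  increments=[1, -534, 444, -50, 40, 1, -534, 444, -50, 40, 1, -534, 444, -50, 40, 1, -534, 444, -50, 40, 1, -534, 444, -50, 40, 1, -534, 444, -50, 40, 1, -534, 444, -50, 40, 1, -534, 444, -50, 40, 1, -534, 444, -50, 40, 1, -534, 444, -50, 40, 1, -534, 444, -50, 40, 1, -534, 444, -50, 40],
)

```text
time: 11.77
ee_pos: [0.5529, 0.3764, 0.3865]
orientation: [0.946, -0.002, 0.323, 0.001]
force: [0.4, 1.0, -0.2]
opening: 0.091
finger_force: 0.0
```

```bash
python3 go.py .33 -.141 .3  .333 -.141 .207
python3 - <<'E'
from h import *
T=pickle.load(open("s0.pkl","rb"))["top"]
for uv in((327,296),(408,329)): print(ray(T,uv,.132))
print(ray(T,(460,262),.095))
E
```

```text
t 11.7667 q [ 0.8134  0.1631  1.502  -0.539   1.0581  2.5573] p [0.5529 0.3764 0.3865] 
 [[ 0.7907 -0.005   0.6121]
 [-0.0035 -1.     -0.0036]
 [ 0.6121  0.0007 -0.7908]] F [ 0.4124  1.0327 -0.2379] op 0.09097996441115817 0.0
to [0.33, -0.141, 0.3] shift [-227.4  518.4  -66.2]
to [0.333, -0.141, 0.207] shift [-282.   518.4    9.2]
lean 37.74 toolz az -0.34 x az -0.25
[ 0.38531077 -0.01729702  0.132     ]
[ 0.30800435 -0.21102784  0.132     ]
[ 0.47237656 -0.35457057  0.095     ]
```

Request:
drive_tool(
  increments=[1, -282, 518, 9, 0, 1, -282, 518, 9, 0, 1, -282, 518, 9, 0, 1, -282, 518, 9, 0, 1, -282, 518, 9, 0, 1, -282, 518, 9, 0, 1, -282, 518, 9, 0, 1, -282, 518, 9, 0, 1, -282, 518, 9, 0, 1, -282, 518, 9, 0, 1, -282, 518, 9, 0, 1, -282, 518, 9, 0],
)

```text
time: 12.77
ee_pos: [0.386, -0.0106, 0.2502]
orientation: [0.948, -0.001, 0.319, 0.002]
force: [0.1, 0.6, -0.1]
opening: 0.0912
finger_force: 0.0
```

```bash
python3 go.py .333 -.141 .207 .426 -.143 .090
python3 - <<'E'
from plant import r
import cv2
s=r.snapshot("wrist");cv2.imwrite("pics/w1.png",s["img"][:,:,::-1])
E
```

```text
t 12.7667 q [-0.1166 -0.3534  2.2827  0.1232  0.5693  1.3735] p [ 0.386  -0.0106  0.2502] 
 [[ 0.7965 -0.0023  0.6047]
 [ 0.0003 -1.     -0.0042]
 [ 0.6047  0.0035 -0.7964]] F [ 0.1065  0.6022 -0.1248] op 0.09122377018874192 0.0
to [0.333, -0.141, 0.207] shift [-68.4 130.4   2.9]
to [0.426, -0.143, 0.09] shift [-65.1 131.8 152.3]
lean 37.21 toolz az -0.39 x az 0.02
```

Request:
drive_tool(
  increments=[1, -43, 131, 30, 0, 1, -43, 131, 30, 0, 1, -43, 131, 30, 0, 1, -43, 131, 30, 0, 1, -43, 131, 30, 0],
)

```text
time: 13.23
ee_pos: [0.3735, -0.1132, 0.2089]
orientation: [0.949, 0.001, 0.315, 0.002]
force: [0.6, -0.3, -1.0]
opening: 0.091
finger_force: 0.0
```

```bash
python3 go.py .426 -.143 .090
```

```text
t 13.2333 q [-0.6507 -0.2569  2.3412  0.6616  0.6271  0.459 ] p [ 0.3735 -0.1132  0.2089] 
 [[ 0.8011  0.0002  0.5986]
 [ 0.0021 -1.     -0.0026]
 [ 0.5986  0.0033 -0.801 ]] F [ 0.5816 -0.3412 -0.9925] op 0.0910106162337359 0.0
to [0.426, -0.143, 0.09] shift [-29.1  29.4 126.8]
lean 36.77 toolz az -0.25 x az 0.15
```

View pics/w1.png

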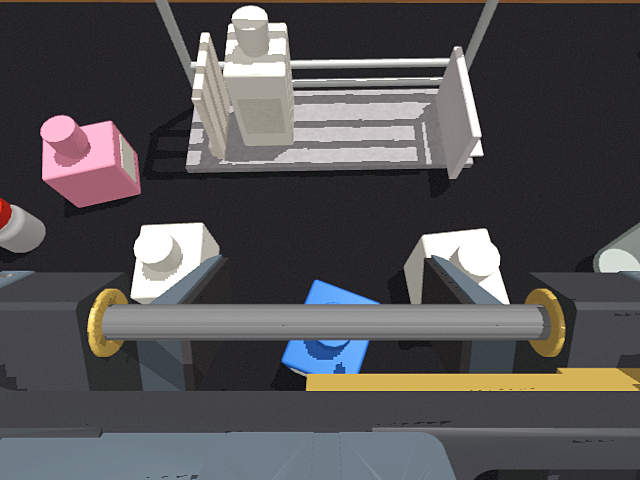

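The wrist view shows the tall bottle at (255,85) beside the cheek at (210,95), and the bookend at (460,110). The medium is at (460,260) and the short at (175,255), with blue between them. I'll square the medium's yaw by squeezing its body lightly between the pads.

Request:
drive_tool(
  increments=[1, -29, 29, 20, 0, 1, -29, 29, 20, 0, 1, -29, 29, 55, 0, 1, -29, 29, 90, 0, 1, -29, 29, 115, 0, 1, -29, 29, 127, 0, 1, -29, 29, 127, 0, 1, -29, 29, 127, 0],
)

```text
time: 13.9
ee_pos: [0.426, -0.1409, 0.0886]
orientation: [0.95, 0.001, 0.313, -0.0]
force: [-0.5, 0.0, 0.4]
opening: 0.0911
finger_force: 0.0
```

```bash
python3 go.py .426 -.143 .090
```

```text
t 13.9 q [-0.6136  0.0926  2.4716  1.4804  0.3518 -0.4198] p [ 0.426  -0.1409  0.0886] 
 [[ 0.8036  0.001   0.5952]
 [ 0.0009 -1.      0.0005]
 [ 0.5952  0.0002 -0.8036]] F [-0.5207  0.036   0.3679] op 0.09110984315336203 0.0
to [0.426, -0.143, 0.09] shift [ 0.8  2.1 -1.2]
lean 36.53 toolz az 0.05 x az 0.07
```

Request:
drive_tool(
  increments=[0.7, 0, 2, 0, -1, 0.7, 0, 2, 0, -1, 0.7, 0, 2, 0, -1, 0.7, 0, 2, 0, -1, 0.7, 0, 2, 0, -1],
)

```text
time: 14.32
ee_pos: [0.426, -0.144, 0.0898]
orientation: [0.949, 0.008, 0.315, 0.004]
force: [-2.9, -1.4, 4.6]
opening: 0.065
finger_force: 30.0
```

```bash
python3 st.py
python3 - <<'E'
from plant import r
import cv2
s=r.snapshot("top");a=s["img"][130:310,230:430,::-1]
cv2.imwrite("pics/t2.png",cv2.resize(a,None,fx=3.3,fy=3.3,interpolation=cv2.INTER_CUBIC))
E
```

```text
t 14.3167 q [-0.6218  0.0916  2.4699  1.479   0.3549 -0.4412] p [ 0.426  -0.144   0.0898] 
 [[ 0.8016  0.0129  0.5977]
 [ 0.018  -0.9998 -0.0026]
 [ 0.5976  0.0129 -0.8017]] F [-2.8949 -1.4043  4.6485] op 0.06497546070243712 29.997494369745255
```

Request:
drive_tool(
  increments=[1, 0, 0, 0, 0, 1, 0, 0, 0, 0, 1, 0, 0, 0, 0, 1, 15, 0, -11, 0, 1, 34, 0, -25, 0, 1, 34, 0, -25, 0, 1, 34, 0, -25, 0],
)

```text
time: 14.95
ee_pos: [0.4396, -0.1433, 0.1312]
orientation: [0.949, 0.009, 0.316, 0.004]
force: [0.6, -0.3, -0.1]
opening: 0.0912
finger_force: 0.0
```

Request:
drive_tool(
  increments=[0.3, 0, 0, 0, 0, 0.3, 0, 0, 0, 0, 0.3, 0, 0, 0, 0, 0.3, 0, 0, 0, 0, 0.3, 0, 0, 0, 0, 0.3, 0, 0, 0, 0, 0.3, 0, 0, 0, 0],
)

```text
time: 15.53
ee_pos: [0.4382, -0.1427, 0.129]
orientation: [0.949, 0.008, 0.314, 0.003]
force: [0.6, -0.2, 0.7]
opening: 0.0474
finger_force: 0.0
```

```bash
python3 go.py .4384 -.144 .1298
```

```text
t 15.5333 q [-0.5929  0.017   2.3863  1.0877  0.3848  0.0017] p [ 0.4382 -0.1427  0.129 ] 
 [[ 0.8028  0.0137  0.5961]
 [ 0.0176 -0.9998 -0.0007]
 [ 0.596   0.0111 -0.8029]] F [ 0.6304 -0.2021  0.7263] op 0.04742303011453777 0.0
to [0.4384, -0.144, 0.1298] shift [ 0.6  1.3 -0.5]
lean 36.59 toolz az -0.07 x az 1.26
```

Request:
drive_tool(
  increments=[0.3, 0, 0, 0, 0, 0.3, 0, 0, 0, 0, 0.3, 0, 0, 0, 0, 0.3, 0, 0, 0, 0, 0.3, 18, 0, -24, 0, 0.3, 18, 0, -24, 0, 0.3, 18, 0, -24, 0],
)

```text
time: 16.12
ee_pos: [0.4394, -0.1431, 0.1612]
orientation: [0.949, 0.009, 0.316, 0.004]
force: [0.6, 0.5, -0.7]
opening: 0.0273
finger_force: 0.0
```

```bash
python3 st.py;python3 - <<'E'
from plant import r
import cv2
s=r.snapshot("scene");a=s["img"][120:330,180:440,::-1]
cv2.imwrite("pics/s3.png",cv2.resize(a,None,fx=2.8,fy=2.8,interpolation=cv2.INTER_CUBIC))
E
```

```text
t 16.1167 q [-0.5914 -0.0427  2.332   0.8799  0.4448  0.229 ] p [ 0.4394 -0.1431  0.1612] 
 [[ 0.8005  0.014   0.5991]
 [ 0.0197 -0.9998 -0.0029]
 [ 0.599   0.0141 -0.8006]] F [ 0.5505  0.4844 -0.7474] op 0.02731055356274412 0.0
```

View pics/s3.png

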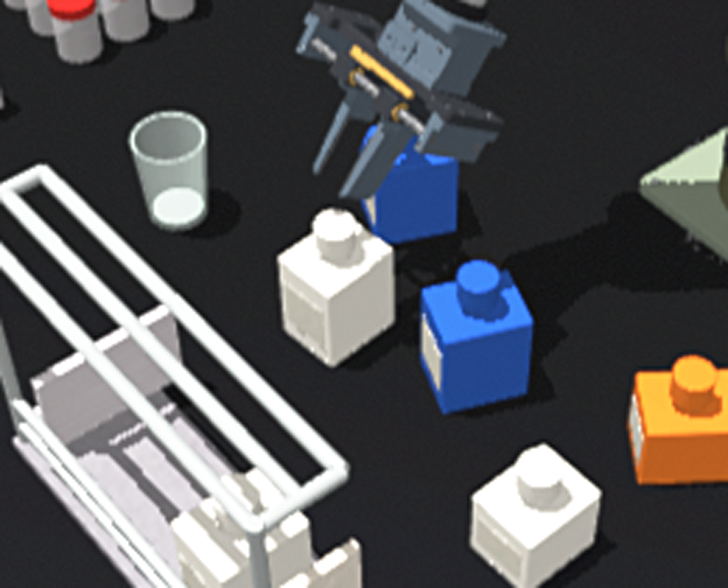

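It missed: the view shows the medium upright at s3 (335,290), and the fingers closed on nothing above and behind it. The squeeze must have slid it away from me. I'll refit it from these corners.

Run:
```python
from h import *
np.set_printoptions(precision=4,suppress=True)
d=pickle.load(open("s0.pkl","rb"));S=d["scene"]
k=lambda a,b,z:[a*.04,b*.033,z];h=.096
Q=[[0,0,h+.036],k(1,-1,h),k(1,1,h),k(-1,1,h),k(1,-1,0),k(1,1,0),k(-1,1,0)]
c=lambda a,f,o:(np.array(a)+.5)/f-.5+o
old=c([(377,75),(323,113),(374,148),(433,100),(328,178),(375,215),(433,165)],2.7,[160,170])
new=c([(337,218),(278,262),(330,303),(393,250),(284,312),(332,364),(393,312)],2.8,[180,120])
for u in(old,new):print(*fit([(S,Q,u)],[.45,-.14,.05]))
```

```text
[ 0.4408 -0.1448  0.1654] [[-0.2478  0.3021]
 [-0.7435 -1.0672]
 [-0.1844 -0.885 ]
 [ 0.3339 -0.7171]
 [-0.3666  0.8973]
 [ 0.7612  0.2148]
 [ 0.5427  1.2885]]
[ 0.4417 -0.1433  0.1279] [[-0.8555  0.7322]
 [-0.3594 -2.8384]
 [-0.2104 -3.7871]
 [ 0.5801 -1.9045]
 [-0.2754  5.3436]
 [ 0.4264  0.3364]
 [ 0.7784  2.0239]]
```

View pics/t2.png

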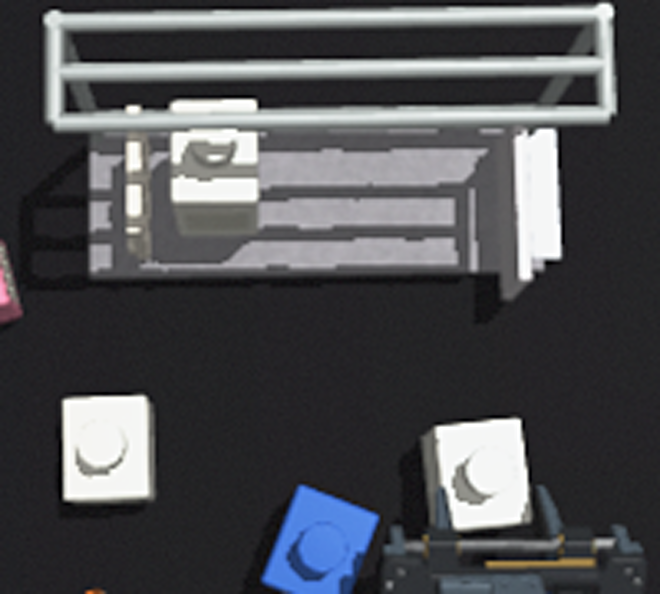

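Run:
```python
from plant import r
import cv2,numpy as np,pickle
S=r.snapshot("scene");T=r.snapshot("top");pickle.dump({"scene":S,"top":T},open("s1.pkl","wb"))
a=cv2.resize(S["img"][185:265,265:345],None,fx=5,fy=5,interpolation=cv2.INTER_CUBIC)
b=cv2.resize(T["img"][240:320,340:420],None,fx=5,fy=5,interpolation=cv2.INTER_CUBIC)
cv2.imwrite("pics/m4.png",np.hstack([a,b])[:,:,::-1])
```

```text
(no output)
```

View pics/m4.png

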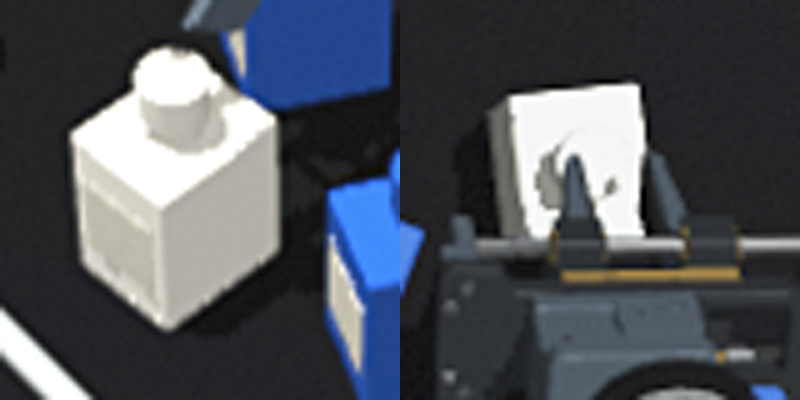

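```bash
python3 go.py
python3 - <<'E'
from h import *
from plant import r
np.set_printoptions(precision=4,suppress=True)
d=pickle.load(open("s1.pkl","rb"));S,T=d["scene"],d["top"]
s=r.get_state();M=R.from_quat(s["orientation"]).as_matrix();p=s["ee_pos"]
for y in(-.0137-.007,.0137+.007):
    q=p+M@np.array([0,y,.025]);print("tip",q,"top m4",(proj(T,q)[0]-[340,240]+.5)*5-.5+[400,0],"scene m4",(proj(S,q)[0]-[265,185]+.5)*5-.5)
c=lambda a,o:(np.array(a,float)+.5)/5-.5+o
k=lambda a,b,z:[a*.04,b*.033,z]
for h in(.096,.07):
    Q=[[0,0,h+.036],k(1,-1,h),k(1,1,h),k(-1,1,h),k(1,-1,0),k(1,1,0),k(-1,1,0)]
    new=c([(177,72),(71,133),(162,206),(279,122),(81,262),(168,330),(279,250)],[265,185])
    v1=(S,Q,new);v2=(T,[k(1,1,h),k(1,-1,h)],c([(510-400,97),(638-400,83)],[340,240]))
    for v in([v1],[v2],[v1,v2]):print(h,*fit(v,[.45,-.14,.05]))
E
```

```text
t 16.2667 q [-0.5914 -0.0402  2.3356  0.882   0.4445  0.2272] p [ 0.438  -0.1421  0.1587] 
 [[ 0.803   0.014   0.5958]
 [ 0.0176 -0.9998 -0.0003]
 [ 0.5958  0.0107 -0.8031]] F [-0.3306 -0.6142  0.2767] op 0.027357758400362777 0.0
lean 36.57 toolz az -0.03 x az 1.25
tip [ 0.4526 -0.1214  0.1384] top m4 [552.3378 142.821 ] scene m4 [181.6723  94.1637]
tip [ 0.4532 -0.1628  0.1388] top m4 [637.9073 142.0055] scene m4 [129.0785  46.593 ]
0.096 [ 0.4437 -0.1401  0.0996] [[-0.7162  0.3719]
 [-0.1564 -0.1086]
 [-0.1818 -0.5797]
 [ 0.4102 -0.4208]
 [ 0.0709  0.1247]
 [-0.0034  0.5175]
 [ 0.5996  0.0381]]
0.096 [ 0.4426 -0.1431  0.1145] [[-0.1651  0.0206]
 [ 0.1653 -0.0219]]
0.096 [ 0.4432 -0.1408  0.0947] [[-0.7179  0.1186]
 [-0.1525 -0.4354]
 [-0.286  -0.8535]
 [ 0.4076 -0.6   ]
 [ 0.0735 -0.1993]
 [-0.1031  0.2467]
 [ 0.5971 -0.1396]
 [-0.7909 -0.5294]
 [-0.4006 -0.0598]]
0.07 [ 0.4321 -0.1566  0.1046] [[-0.6121  2.1386]
 [ 0.4174  1.4375]
 [ 0.0855  0.6053]
 [ 0.0178  1.028 ]
 [ 0.0072 -5.6008]
 [-0.1281 -5.5251]
 [ 0.1683 -5.792 ]]
0.07 [ 0.445  -0.1469  0.114 ] [[ 0.1236 -0.0154]
 [-0.1237  0.0164]]
0.07 [ 0.4404 -0.1467  0.1129] [[-0.8888  5.8735]
 [ 0.0317  5.3027]
 [-0.032   4.5263]
 [-0.1431  4.6156]
 [-0.3555 -1.7598]
 [-0.2356 -1.6346]
 [ 0.0139 -2.2257]
 [ 0.0732  1.738 ]
 [-0.1567  1.7955]]
```

Run:
```python
from h import *
from plant import r
np.set_printoptions(precision=4,suppress=True)
d=pickle.load(open("s1.pkl","rb"));S,T=d["scene"],d["top"]
s=r.get_state();M=R.from_quat(s["orientation"]).as_matrix();p=s["ee_pos"]
c=lambda a,o:(np.array(a,float)+.5)/5-.5+o
c3=lambda a:(np.array(a,float)+.5)/2.8-.5+[180,120]
def tri(ut,us):
    o=least_squares(lambda P:np.r_[proj(T,P)[0]-ut,proj(S,P)[0]-us],[.44,-.14,.15]);return o.x,np.abs(o.fun).max()
for ut,us in((c((172,155),[340,240]),c((190,28),[265,185])),(c((172,155),[340,240]),c3((352,195))),(c((252,155),[340,240]),c3((318,170)))):
    P,e=tri(ut,us);print(P,e,"tool frame mm",(M.T@(P-p)*1e3).round(1))
```

```text
[ 0.4441 -0.1253  0.1739] 0.22538125904094386 tool frame mm [ 14.2 -16.6  -8.6]
[ 0.4416 -0.1225  0.1779] 1.5186054167731413 tool frame mm [ 14.7 -19.3 -13.3]
[ 0.444  -0.1619  0.1785] 0.22983231084350564 tool frame mm [ 16.3  20.1 -12.4]
```

The bottle fits well as the medium at (0.443, −0.141) and hasn't moved. Triangulated, the fingertips stand about 35 mm further back along tool z than the stated +25 mm, so the pads closed above the cap. I'll correct for that: regrip with TCP about 36 mm further along tool z.

Request:
drive_tool(
  increments=[0.65, 0, 0, 0, 0, 0.65, 0, 0, 0, 0, 0.65, -9, 0, 10, 0, 0.65, -18, -1, 22, 0, 0.65, -18, -1, 22, 0, 0.65, -18, -1, 22, 0, 0.65, -18, -1, 35, 0, 0.65, -18, -1, 48, 0, 0.65, -18, -1, 48, 0],
)

```text
time: 17.02
ee_pos: [0.4533, -0.1418, 0.1095]
orientation: [0.949, 0.008, 0.314, 0.003]
force: [0.6, 0.3, 0.2]
opening: 0.0594
finger_force: 0.0
```

```bash
python3 go.py .461 -.141 .098
python3 - <<'E'
from plant import r
import cv2,numpy as np,pickle
S=r.snapshot("scene");T=r.snapshot("top")
a=cv2.resize(S["img"][165:245,265:345],None,fx=5,fy=5,interpolation=cv2.INTER_CUBIC)
b=cv2.resize(T["img"][240:320,340:420],None,fx=5,fy=5,interpolation=cv2.INTER_CUBIC)
cv2.imwrite("pics/m5.png",np.hstack([a,b])[:,:,::-1])
E
```

```text
t 17.0167 q [-0.5609  0.0786  2.3955  1.2626  0.3389 -0.159 ] p [ 0.4533 -0.1418  0.1095] 
 [[ 0.803   0.0138  0.5958]
 [ 0.0173 -0.9999 -0.0002]
 [ 0.5957  0.0104 -0.8031]] F [0.6442 0.2601 0.1813] op 0.059359543496163375 0.0
to [0.461, -0.141, 0.098] shift [-0.7 -0.8 13.8]
lean 36.57 toolz az -0.02 x az 1.23
```

View pics/m5.png

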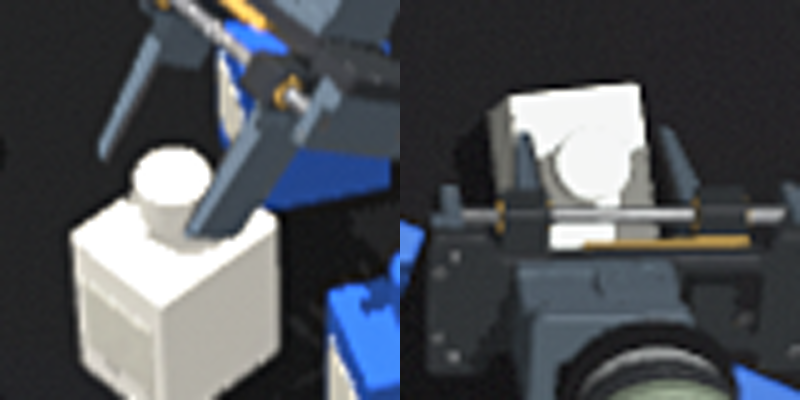

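The fingers now straddle the cap: tips at (525,135) and (665,130) in the top half, with the cap centre at (595,160). I'll advance 9 mm and close.

Request:
drive_tool(
  increments=[0.65, 0, -1, 9, 0, 0.65, 0, -1, 9, 0, 0.3, 0, -1, 9, 0, 0.3, 0, -1, 9, 0, 0.3, 0, -1, 9, 0, 0.3, 0, -1, 9, 0, 0.3, 0, -1, 9, 0, 0.3, 0, -1, 9, 0, 0.3, 0, -1, 9, 0],
)

```text
time: 17.87
ee_pos: [0.4582, -0.141, 0.1033]
orientation: [0.949, 0.008, 0.315, 0.003]
force: [-3.3, 0.5, 4.7]
opening: 0.0353
finger_force: 30.0
```

```bash
python3 st.py
```

```text
t 17.8667 q [-0.5491  0.098   2.3999  1.339   0.3248 -0.2298] p [ 0.4582 -0.141   0.1033] 
 [[ 0.8019  0.0136  0.5972]
 [ 0.0179 -0.9998 -0.0013]
 [ 0.5971  0.0117 -0.8021]] F [-3.346   0.4985  4.7162] op 0.03525533081955885 30.00083863735199
```

Request:
drive_tool(
  increments=[0.3, 9, 0, -12, 0, 0.3, 18, 0, -24, 0, 0.3, 30, -15, -18, 0, 0.3, 45, -40, -8, 0, 0.3, 60, -70, 5, 0, 0.3, 76, -100, 18, 0, 0.3, 92, -128, 29, 0, 0.3, 92, -128, 29, 0, 0.3, 92, -128, 29, 0],
)

```text
time: 18.62
ee_pos: [0.5471, -0.0098, 0.1319]
orientation: [0.95, 0.009, 0.313, 0.003]
force: [-0.3, -0.9, -0.8]
opening: 0.0355
finger_force: 30.0
```

```bash
python3 go.py .5482 -.011 .1333  .6986 -.011 .1233 .6986 -.011 .1158
```

```text
t 18.6167 q [-0.0625  0.1193  2.2562  0.2801  0.1352  1.2242] p [ 0.5471 -0.0098  0.1319] 
 [[ 0.8038  0.015   0.5948]
 [ 0.0186 -0.9998  0.0001]
 [ 0.5947  0.011  -0.8039]] F [-0.2672 -0.8808 -0.8143] op 0.035538576370625144 29.999530613422394
to [0.5482, -0.011, 0.1333] shift [ 1.7  1.2 -0.4]
to [0.6986, -0.011, 0.1233] shift [116.6   3.4  97.1]
to [0.6986, -0.011, 0.1158] shift [112.2   3.3 103.1]
lean 36.5 toolz az 0.01 x az 1.33
```

Request:
drive_tool(
  increments=[0.3, 25, 1, 20, 0, 0.3, 50, 2, 41, 0, 0.3, 75, 2, 62, 0, 0.3, 95, 3, 79, 0, 0.3, 108, 3, 90, 0, 0.3, 117, 3, 97, 0, 0.3, 117, 3, 97, 0],
)

```text
time: 19.2
ee_pos: [0.7002, -0.0121, 0.1237]
orientation: [0.95, 0.008, 0.313, 0.003]
force: [-0.7, 0.1, -0.8]
opening: 0.0355
finger_force: 30.0
```

```bash
python3 go.py .6986 -.011 .1158
```

```text
t 19.2 q [-0.0472  0.3438  1.9538  0.1325  0.2086  1.3852] p [ 0.7002 -0.0121  0.1237] 
 [[ 0.8034  0.014   0.5953]
 [ 0.018  -0.9998 -0.0007]
 [ 0.5952  0.0113 -0.8035]] F [-0.6713  0.1257 -0.7549] op 0.035481570416259406 29.99972105026245
to [0.6986, -0.011, 0.1158] shift [-6.  -1.2  5.4]
lean 36.54 toolz az -0.07 x az 1.28
```

Request:
drive_tool(
  increments=[0.3, -3, 0, 3, 0, 0.3, -5, 0, 6, 0, 0.3, -5, 0, 6, 0],
)

```text
time: 19.45
ee_pos: [0.6967, -0.0122, 0.1156]
orientation: [0.95, 0.008, 0.313, 0.003]
force: [-0.7, -0.5, -1.6]
opening: 0.0352
finger_force: 30.0
```

Request:
drive_tool(
  increments=[0.3, -1, 0, 2, 0, 0.3, -1, 0, 2, 0],
)

```text
time: 19.62
ee_pos: [0.6989, -0.0124, 0.1154]
orientation: [0.949, 0.008, 0.315, 0.003]
force: [-0.1, 0.4, -0.4]
opening: 0.0352
finger_force: 30.0
```

Request:
drive_tool(
  increments=[0.3, -1, 0, 2, 0, 0.3, -1, 0, 2, 0, 0.3, -1, 0, 2, 0],
)

```text
time: 19.87
ee_pos: [0.7006, -0.0123, 0.1157]
orientation: [0.948, 0.008, 0.317, 0.003]
force: [-5.3, -0.1, 9.4]
opening: 0.0353
finger_force: 30.0
```

```bash
python3 st.py
```

```text
t 19.8667 q [-0.0475  0.3546  1.9681  0.1563  0.1769  1.3613] p [ 0.7006 -0.0123  0.1157] 
 [[ 0.7992  0.0134  0.6009]
 [ 0.0176 -0.9998 -0.0011]
 [ 0.6008  0.0115 -0.7993]] F [-5.3287 -0.1268  9.4451] op 0.035275311590203695 30.00181496143341
```

Request:
drive_tool(
  increments=[0.52, 0, 0, 0, 0, 0.52, 0, 0, 0, 0, 0.52, 0, 0, 0, 0, 0.52, 0, 0, 0, 0, 0.52, 0, 0, -15, 0, 0.52, 0, 0, -40, 0, 0.52, 0, 0, -80, 0, 0.52, 0, 0, -120, 0],
)

```text
time: 20.53
ee_pos: [0.6265, -0.0123, 0.2079]
orientation: [0.95, 0.008, 0.312, 0.003]
force: [0.6, -1.2, 0.9]
opening: 0.0476
finger_force: 0.0
```

```bash
python3 go.py .4356 .149 .15 .4776 .149 .078
```

```text
t 20.5333 q [-0.0556  0.1351  1.9886  0.0855  0.3846  1.429 ] p [ 0.6265 -0.0123  0.2079] 
 [[ 0.8048  0.0137  0.5934]
 [ 0.0178 -0.9998 -0.0009]
 [ 0.5933  0.0113 -0.8049]] F [ 0.5582 -1.2298  0.8584] op 0.04759718992555714 0.0
to [0.4356, 0.149, 0.15] shift [-185.2 -164.5  -66.8]
to [0.4776, 0.149, 0.078] shift [-194.1 -164.8   16.1]
lean 36.4 toolz az -0.09 x az 1.26
```

Request:
drive_tool(
  increments=[0.65, -185, -165, -67, 0, 0.65, -185, -165, -67, 0, 0.65, -185, -165, -67, 0, 0.65, -185, -165, -67, 0, 0.65, -185, -165, -67, 0, 0.65, -185, -165, -67, 0, 0.65, -185, -165, -67, 0, 0.65, -185, -165, -67, 0, 0.65, -185, -165, -67, 0],
)

```text
time: 21.28
ee_pos: [0.4401, 0.1382, 0.1634]
orientation: [0.953, 0.016, 0.302, -0.006]
force: [0.6, -0.7, -0.4]
opening: 0.0592
finger_force: 0.0
```

```bash
python3 go.py .4356 .149 .135 .4776 .149 .078
python3 - <<'E'
from plant import r
import cv2,numpy as np,pickle
S=r.snapshot("scene");T=r.snapshot("top");pickle.dump({"scene":S,"top":T},open("s2.pkl","wb"))
E
```

```text
t 21.2833 q [ 0.4555 -0.0527  2.3145 -0.6715  0.3859  2.557 ] p [0.4401 0.1382 0.1634] 
 [[ 0.8171  0.0347  0.5755]
 [ 0.0275 -0.9994  0.0212]
 [ 0.5759 -0.0015 -0.8175]] F [ 0.6182 -0.7411 -0.379 ] op 0.05924071626862466 0.0
to [0.4356, 0.149, 0.135] shift [-19.7 -10.9  20.9]
to [0.4776, 0.149, 0.078] shift [-18.2  -9.3  91.6]
lean 35.16 toolz az 2.11 x az 1.93
```

Joint 6 is at its limit here, so I take the equivalent half-turned grasp (−180°).

Request:
drive_tool(
  increments=[0.65, 0, 0, 0, -84, 0.65, 0, 0, 0, -84, 0.65, 0, 0, 0, -84, 0.65, 0, 0, 0, -84, 0.65, 0, 0, 0, -84, 0.65, 0, 0, 0, -84, 0.65, 0, 0, 0, -84, 0.65, 0, 0, 0, -84, 0.65, 0, 0, 0, -84, 0.65, 0, 0, 0, -84, 0.65, 0, 0, 0, -84, 0.65, 0, 0, 0, -84],
)

```text
time: 22.38
ee_pos: [0.4432, 0.1364, 0.1638]
orientation: [0.697, 0.65, 0.228, 0.199]
force: [0.3, 0.1, 0.7]
opening: 0.0592
finger_force: 0.0
```

Request:
drive_tool(
  increments=[0.65, 0, 0, 0, -84, 0.65, 0, 0, 0, -84, 0.65, 0, 0, 0, -84, 0.65, 0, 0, 0, -84, 0.65, 0, 0, 0, -84, 0.65, 0, 0, 0, -84, 0.65, 0, 0, 0, -84, 0.65, 0, 0, 0, -84, 0.65, 0, 0, 0, -84, 0.65, 0, 0, 0, -84, 0.65, 0, 0, 0, -84, 0.65, 0, 0, 0, -84],
)

```text
time: 23.38
ee_pos: [0.4432, 0.1364, 0.1638]
orientation: [0.083, 0.949, 0.036, 0.3]
force: [0.0, -0.2, 0.2]
opening: 0.0592
finger_force: 0.0
```

Request:
drive_tool(
  increments=[0.65, 0, 0, 0, -12, 0.65, 0, 0, 0, -12, 0.65, 0, 0, 0, -12],
)

```text
time: 23.63
ee_pos: [0.4431, 0.1365, 0.1638]
orientation: [-0.014, 0.953, 0.005, 0.303]
force: [0.5, -1.0, 0.7]
opening: 0.0597
finger_force: 0.0
```

```bash
python3 go.py .4356 .149 .135 .4776 .149 .078
```

```text
t 23.6333 q [ 0.4491 -0.0493  2.3108 -0.6725  0.3851 -0.5858] p [0.4431 0.1365 0.1638] 
 [[-0.8165 -0.0302  0.5765]
 [-0.0243  0.9995  0.0181]
 [-0.5768  0.0008 -0.8169]] F [ 0.5112 -1.0205  0.7165] op 0.05971038333549612 0.0
to [0.4356, 0.149, 0.135] shift [22.5 12.7 19.4]
to [0.4776, 0.149, 0.078] shift [21.1 11.4 90.2]
lean 35.22 toolz az 1.79 x az -178.3
```

Request:
drive_tool(
  increments=[0.65, 22, 11, 20, 0, 0.65, 22, 11, 20, 0, 0.65, 22, 11, 40, 0, 0.65, 23, 11, 60, 0, 0.65, 23, 11, 78, 0, 0.65, 23, 11, 88, 0, 0.65, 23, 11, 88, 0, 0.65, 23, 11, 88, 0],
)

```text
time: 24.3
ee_pos: [0.4752, 0.1499, 0.0863]
orientation: [-0.015, 0.954, 0.004, 0.298]
force: [-0.8, 0.3, 1.0]
opening: 0.0595
finger_force: 0.0
```

```bash
python3 go.py .4764 .149 .0764
python3 - <<'E'
from plant import r
import cv2,numpy as np,pickle
S=r.snapshot("scene");T=r.snapshot("top");pickle.dump({"scene":S,"top":T},open("s3.pkl","wb"))
E
```

```text
t 24.3 q [ 0.4406  0.1562  2.3665 -1.3448  0.2353  0.1101] p [0.4752 0.1499 0.0863] 
 [[-0.822  -0.0312  0.5687]
 [-0.0262  0.9995  0.017 ]
 [-0.5689 -0.0009 -0.8224]] F [-0.8331  0.3368  0.977 ] op 0.05948470145606908 0.0
to [0.4764, 0.149, 0.0764] shift [ 4.7 -1.   8.8]
lean 34.67 toolz az 1.71 x az -178.18
```

Request:
drive_tool(
  increments=[0.3, 0, -1, 0, 0, 0.3, 0, -1, 0, 0, 0.3, 0, -1, 0, 0, 0.3, 0, -1, 0, 0, 0.3, 0, -1, 0, 0, 0.3, 0, -1, 0, 0, 0.3, 0, -1, 0, 0],
)

```text
time: 24.98
ee_pos: [0.4745, 0.1496, 0.0864]
orientation: [-0.015, 0.954, 0.005, 0.298]
force: [-1.7, 1.2, 5.8]
opening: 0.0348
finger_force: 30.0
```

```bash
python3 go.py
```

```text
t 24.9833 q [ 0.439   0.1545  2.368  -1.3441  0.2331  0.1092] p [0.4745 0.1496 0.0864] 
 [[-0.8221 -0.0311  0.5685]
 [-0.0252  0.9995  0.0183]
 [-0.5688  0.0008 -0.8225]] F [-1.6512  1.2209  5.8081] op 0.03483607990920786 30.001840889453888
lean 34.66 toolz az 1.85 x az -178.25
```

Request:
drive_tool(
  increments=[0.3, -9, 0, -12, 0, 0.3, -17, 0, -25, 0, 0.3, -17, 0, -25, 0],
)

```text
time: 25.23
ee_pos: [0.4747, 0.1495, 0.1178]
orientation: [-0.014, 0.954, 0.005, 0.298]
force: [0.4, 0.4, -0.5]
opening: 0.0354
finger_force: 30.0
```

```bash
python3 go.py .55 -.0928 .1164 .7001 -.0928 .1064 .7001 -.0928 .0984
```

```text
t 25.2333 q [ 0.439   0.0902  2.3222 -0.9611  0.2785 -0.2844] p [0.4747 0.1495 0.1178] 
 [[-0.8216 -0.0293  0.5694]
 [-0.023   0.9996  0.0183]
 [-0.5697  0.002  -0.8219]] F [ 0.4142  0.3791 -0.4604] op 0.035412380405144966 29.986933171749115
to [0.55, -0.0928, 0.1164] shift [ -55.5 -244.4   39.6]
to [0.7001, -0.0928, 0.1064] shift [-173.1 -248.8  133.2]
to [0.7001, -0.0928, 0.0984] shift [-168.6 -248.8  139.8]
lean 34.73 toolz az 1.84 x az -178.4
```

Request:
drive_tool(
  increments=[0.3, -15, -30, 10, 0, 0.3, -30, -70, 20, 0, 0.3, -45, -110, 30, 0, 0.3, -56, -150, 40, 0, 0.3, -56, -190, 40, 0, 0.3, -56, -225, 40, 0, 0.3, -56, -244, 40, 0, 0.3, -56, -244, 40, 0, 0.3, -56, -244, 40, 0],
)

```text
time: 25.98
ee_pos: [0.5273, 0.0039, 0.1099]
orientation: [-0.015, 0.957, 0.006, 0.29]
force: [-1.2, 0.4, -0.4]
opening: 0.0351
finger_force: 30.0
```

```bash
python3 go.py .7001 -.0928 .1064
```

```text
t 25.9833 q [-0.0424  0.1327  2.2861  0.3062  0.1419 -1.9343] p [0.5273 0.0039 0.1099] 
 [[-0.8313 -0.0314  0.555 ]
 [-0.0249  0.9995  0.0192]
 [-0.5553  0.0021 -0.8316]] F [-1.1576  0.413  -0.421 ] op 0.035064570239803874 29.98855769634247
to [0.7001, -0.0928, 0.1064] shift [-139.2 -102.1   97. ]
lean 33.73 toolz az 1.98 x az -178.28
```

Request:
drive_tool(
  increments=[0.3, -20, -25, 5, 0, 0.3, -20, -55, 5, 0, 0.3, -20, -85, 5, 0, 0.3, -20, -97, 5, 0, 0.3, -20, -97, 5, 0, 0.3, -20, -97, 5, 0],
)

```text
time: 26.48
ee_pos: [0.5504, -0.0918, 0.1181]
orientation: [-0.014, 0.957, 0.005, 0.289]
force: [-0.6, -0.4, -0.9]
opening: 0.0351
finger_force: 30.0
```

```bash
python3 go.py .7001 -.0928 .1064
```

```text
t 26.4833 q [-0.2971  0.1705  2.2036  0.7278  0.2721 -2.5539] p [ 0.5504 -0.0918  0.1181] 
 [[-0.8322 -0.0292  0.5538]
 [-0.0235  0.9996  0.0174]
 [-0.554   0.0015 -0.8325]] F [-0.6281 -0.3899 -0.9298] op 0.035086383158622066 29.986397624015808
to [0.7001, -0.0928, 0.1064] shift [-118.1   -5.3   92.6]
lean 33.64 toolz az 1.8 x az -178.38
```

Request:
drive_tool(
  increments=[0.3, -25, -1, 18, 0, 0.3, -50, -2, 38, 0, 0.3, -75, -3, 58, 0, 0.3, -95, -4, 74, 0, 0.3, -110, -5, 86, 0, 0.3, -118, -5, 93, 0, 0.3, -118, -5, 93, 0],
)

```text
time: 27.07
ee_pos: [0.7015, -0.0897, 0.1062]
orientation: [-0.016, 0.957, 0.006, 0.289]
force: [-0.8, 0.6, -1.2]
opening: 0.0351
finger_force: 30.0
```

```bash
python3 go.py .7001 -.0928 .0984
```

```text
t 27.0667 q [-0.2093  0.3859  1.9072  0.4633  0.3054 -2.2181] p [ 0.7015 -0.0897  0.1062] 
 [[-0.8319 -0.0336  0.5539]
 [-0.0272  0.9994  0.0197]
 [-0.5543  0.0014 -0.8323]] F [-0.7918  0.5893 -1.2227] op 0.03505753870207636 29.988200068473816
to [0.7001, -0.0928, 0.0984] shift [ 5.6 -3.   5.6]
lean 33.66 toolz az 2.04 x az -178.13
```

Request:
drive_tool(
  increments=[0.3, 3, -3, 3, 0, 0.3, 6, -3, 6, 0, 0.3, 6, -3, 7, 0, 0.3, 7, -3, 8, 0, 0.3, 7, -3, 8, 0],
)

```text
time: 27.48
ee_pos: [0.6996, -0.0937, 0.0995]
orientation: [-0.015, 0.956, 0.005, 0.292]
force: [-3.4, 2.2, 7.4]
opening: 0.035
finger_force: 30.0
```

Request:
drive_tool(
  increments=[0.3, 1, 0, 1, 0, 0.3, 1, 0, 1, 0],
)

```text
time: 27.65
ee_pos: [0.7, -0.0937, 0.0996]
orientation: [-0.015, 0.956, 0.005, 0.293]
force: [-6.3, 2.8, 12.9]
opening: 0.0352
finger_force: 30.0
```

Request:
drive_tool(
  increments=[0.5, 0, 0, 0, 0, 0.5, 0, 0, 0, 0, 0.5, 0, 0, 0, 0, 0.5, 0, 0, 0, 0, 0.5, 0, 0, -15, 0, 0.5, 0, 0, -45, 0, 0, 0, 0, -80, 0, 0, 0, 0, -120, 0, 0, 0, 0, -140, 0],
)

```text
time: 28.4
ee_pos: [0.621, -0.0974, 0.2156]
orientation: [-0.014, 0.956, 0.004, 0.293]
force: [0.1, 0.5, 0.2]
opening: 0.0284
finger_force: 0.0
```

```bash
python3 go.py .59 -.0937 .08 .59 -.0937 .035 .6437 -.0937 .035
python3 - <<'E'
from plant import r
import cv2,numpy as np,pickle
S=r.snapshot("scene");T=r.snapshot("top");pickle.dump({"scene":S,"top":T},open("s4.pkl","wb"))
a=cv2.resize(S["img"][225:385,170:335],None,fx=2.4,fy=3.4,interpolation=cv2.INTER_CUBIC)
b=cv2.resize(T["img"][130:225,240:410],None,fx=2.35,fy=2.35,interpolation=cv2.INTER_CUBIC)
a=cv2.resize(S["img"][225:385,170:335],(400,388),interpolation=cv2.INTER_CUBIC);b=np.vstack([b,np.zeros((388-b.shape[0],b.shape[1],3),np.uint8)])
cv2.imwrite("pics/p6.png",np.hstack([a,b])[:,:,::-1]);print(b.shape)
E
```

```text
t 28.4 q [-0.2628  0.1472  1.9278  0.3327  0.5167 -2.1077] p [ 0.621  -0.0974  0.2156] 
 [[-0.8285 -0.03    0.5592]
 [-0.025   0.9995  0.0166]
 [-0.5595 -0.0003 -0.8288]] F [0.0664 0.5106 0.1648] op 0.028410245353057792 0.0
to [0.59, -0.0937, 0.08] shift [101.4   4.7  95.1]
to [0.59, -0.0937, 0.035] shift [126.6   4.7 132.4]
to [0.6437, -0.0937, 0.035] shift [ 82.1   3.1 162.5]
lean 34.02 toolz az 1.7 x az -178.27
(388, 400, 3)
```

Request:
drive_tool(
  increments=[0, 30, 1, 35, 0, 0, 60, 3, 70, 0, 0, 89, 4, 104, 0, 0, 102, 4, 122, 0, 0, 114, 4, 141, 0, 0, 114, 4, 141, 0, 0, 114, 4, 141, 0],
)

```text
time: 29.08
ee_pos: [0.6138, -0.0853, 0.0494]
orientation: [-0.009, 0.963, -0.005, 0.27]
force: [0.4, 0.6, 0.7]
opening: 0.0005
finger_force: 0.0
```

```bash
python3 go.py .6437 -.0937 .035 .65 -.0937 .035
```

```text
t 29.0833 q [-0.2163  0.3651  2.1317  0.7858  0.1513 -2.5572] p [ 0.6138 -0.0853  0.0494] 
 [[-0.854  -0.0152  0.5201]
 [-0.0209  0.9998 -0.0051]
 [-0.5199 -0.0152 -0.8541]] F [0.4217 0.588  0.7161] op 0.0005064485997291499 0.0
to [0.6437, -0.0937, 0.035] shift [-17.9  -8.6  27.9]
to [0.65, -0.0937, 0.035] shift [-23.3  -8.7  31.1]
lean 31.34 toolz az -0.56 x az -178.6
```

Request:
drive_tool(
  increments=[0, -9, -9, 14, 14, 0, -18, -9, 28, 14, 0, -18, -9, 28, 14, 0, -21, -9, 30, 14, 0, -21, -9, 30, 14],
)

```text
time: 29.5
ee_pos: [0.6423, -0.093, 0.0346]
orientation: [0.108, 0.958, 0.029, 0.266]
force: [-17.4, -1.5, 3.5]
opening: 0.0006
finger_force: 8.7
```

```bash
python3 go.py .655 -.0937 .035
```

```text
t 29.5 q [-0.2211  0.4237  2.0751  0.7887  0.1581 -2.3197] p [ 0.6423 -0.093   0.0346] 
 [[-0.8354  0.1909  0.5154]
 [ 0.222   0.9751 -0.0014]
 [-0.5028  0.1133 -0.8569]] F [-17.3823  -1.5161   3.5045] op 0.0005593251800945063 8.735048619710142
to [0.655, -0.0937, 0.035] shift [-10.9   1.8   6.2]
lean 31.03 toolz az -0.15 x az 165.12
```

Request:
drive_tool(
  increments=[0, 25, -6, -15, 0, 0, 25, -6, -15, 0, 0, 34, 34, -16, 0, 0, 43, 73, -16, 0, 0, 43, 73, -16, 0, 0, 30, 76, -8, 0, 0, 20, 79, -1, 0, 0, 17, 79, 1, 0, 0, 15, 80, 2, 0, 0, 15, 80, 2, 0],
)

```text
time: 30.33
ee_pos: [0.6405, -0.0112, 0.0329]
orientation: [0.107, 0.959, 0.028, 0.26]
force: [-33.1, 4.4, 20.9]
opening: 0.0006
finger_force: 16.5
```

```bash
python3 go.py .64 -.012 .035
```

```text
t 30.3333 q [-0.0476  0.415   2.0908  0.207   0.1095 -1.5952] p [ 0.6405 -0.0112  0.0329] 
 [[-0.8418  0.1913  0.5047]
 [ 0.2207  0.9753 -0.0016]
 [-0.4926  0.1101 -0.8633]] F [-33.0651   4.44    20.9273] op 0.0005930108303513516 16.515264373291174
to [0.64, -0.012, 0.035] shift [-0.8 -0.6 -2. ]
lean 30.31 toolz az -0.18 x az 165.31
```

Request:
drive_tool(
  increments=[0, 10, -2, -6, 0, 0, 30, -7, -18, 0, 0, 42, -10, -25, 0, 0, 42, -10, -25, 0],
)

```text
time: 30.67
ee_pos: [0.6001, -0.014, 0.0377]
orientation: [0.109, 0.957, 0.028, 0.268]
force: [-0.3, 0.5, 0.5]
opening: 0.0002
finger_force: 0.0
```

```bash
python3 - <<'E'
from plant import r
import cv2,numpy as np,pickle
S=r.snapshot("scene");T=r.snapshot("top");pickle.dump({"scene":S,"top":T},open("s5.pkl","wb"))
a=cv2.resize(S["img"][225:385,170:335],None,fx=2.3,fy=2.3,interpolation=cv2.INTER_CUBIC)
b=cv2.resize(T["img"][130:225,240:410],None,fx=2.4,fy=2.4,interpolation=cv2.INTER_CUBIC)
o=np.zeros((368,800,3),np.uint8);o[:a.shape[0],:a.shape[1]]=a;o[:b.shape[0],385:385+b.shape[1]]=b
cv2.imwrite("pics/p7.png",o[:,:,::-1])
E
python3 go.py
```

```text
t 30.7667 q [-0.057   0.3645  2.1841  0.5258  0.0496 -1.9204] p [ 0.6039 -0.0143  0.0387] 
 [[-0.8303  0.192   0.5231]
 [ 0.2223  0.975  -0.0049]
 [-0.511   0.1122 -0.8522]] F [-0.0007  0.0736  0.2602] op 0.00032190637434807083 0.0
lean 31.54 toolz az -0.54 x az 165.01
```

View pics/p7.png

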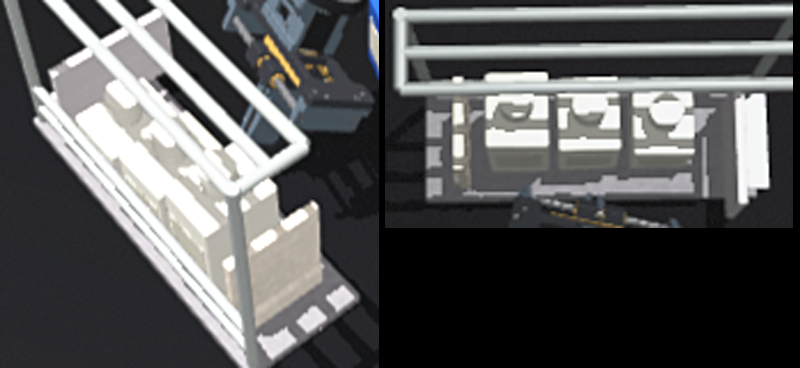

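The view shows all three upright and back, tall to short from the cheek: (517,130), (588,120) and (663,125) in the top part. The bookend is at (740,160). Next I turn the tool back half a turn and go behind the bookend.

Request:
drive_tool(
  increments=[0, -10, 0, -40, 7, 0, -20, -20, -75, 14, 0, -35, -50, -105, 21, 0, -50, -85, -135, 28, 0, -60, -110, -155, 35, 0, -68, -125, -165, 42, 0, -68, -125, -165, 49, 0, -68, -125, -165, 56, 0, -68, -125, -165, 63, 0, -68, -125, -165, 70, 0, -68, -125, -165, 77, 0, -68, -125, -165, 84],
)

```text
time: 31.77
ee_pos: [0.5507, -0.1515, 0.1997]
orientation: [0.703, 0.658, 0.195, 0.188]
force: [-0.9, 0.3, -0.1]
opening: 0.0005
finger_force: 0.0
```

Request:
drive_tool(
  increments=[0, 0, 0, 0, 7, 0, 0, 0, 0, 14, 0, 0, 0, 0, 21, 0, 0, 0, 0, 28, 0, 0, 0, 0, 35, 0, 0, 0, 0, 42, 0, 0, 0, 0, 49, 0, 0, 0, 0, 56, 0, 0, 0, 0, 63, 0, 0, 0, 0, 70, 0, 0, 0, 0, 77, 0, 0, 0, 0, 82],
)

```text
time: 32.77
ee_pos: [0.5508, -0.1514, 0.1996]
orientation: [0.962, 0.036, 0.271, 0.014]
force: [0.3, -0.5, 0.6]
opening: 0.0002
finger_force: 0.0
```

```bash
python3 go.py .60 -.218 .15 .622 -.218 .05
```

```text
t 32.7667 q [-0.4114  0.091   2.017   0.394   0.5557  0.7983] p [ 0.5508 -0.1514  0.1996] 
 [[ 0.851   0.0622  0.5215]
 [ 0.0769 -0.997  -0.0065]
 [ 0.5195  0.0457 -0.8533]] F [ 0.2543 -0.4513  0.5882] op 0.00016421627520866853 0.0
to [0.6, -0.218, 0.15] shift [11.  67.2 68.4]
to [0.622, -0.218, 0.05] shift [-22.2  64.  165.2]
lean 31.43 toolz az -0.72 x az 5.17
```

Request:
drive_tool(
  increments=[0, 0, 30, 0, 4, 0, 0, 67, 10, 4, 0, 5, 67, 35, 4, 0, 11, 67, 68, 4, 0, 0, 66, 100, 4, 0, -12, 65, 135, 4, 0, -22, 64, 165, 4, 0, -22, 64, 165, 4, 0, -22, 64, 165, 4],
)

```text
time: 33.52
ee_pos: [0.6213, -0.2166, 0.048]
orientation: [0.963, 0.005, 0.269, 0.003]
force: [1.2, 0.1, 0.6]
opening: 0.0004
finger_force: 0.0
```

```bash
python3 go.py .622 -.2 .05
```

```text
t 33.5167 q [-0.4768  0.4239  2.0211  0.8797  0.3096  0.2878] p [ 0.6213 -0.2166  0.048 ] 
 [[ 0.8551  0.0081  0.5183]
 [ 0.0116 -0.9999 -0.0035]
 [ 0.5183  0.009  -0.8552]] F [1.2108 0.0513 0.611 ] op 0.00039360222698691554 0.0
to [0.622, -0.2, 0.05] shift [  1.8 -16.6  -1.4]
lean 31.22 toolz az -0.38 x az 0.78
```

Request:
drive_tool(
  increments=[0, 0, -6, 0, 0, 0, 0, -12, 0, 0, 0, 0, -17, 0, 0, 0, 0, -22, 0, 0, 0, 0, -27, 0, 0, 0, 0, -32, 0, 0, 0, 0, -37, 0, 0, 0, 0, -42, 0, 0, 0, 0, -47, 0, 0, 0, 0, -52, 0, 0, 0, 0, -57, 0, 0, 0, 0, -62, 0, 0],
)

```text
time: 34.52
ee_pos: [0.6205, -0.154, 0.0485]
orientation: [0.963, 0.005, 0.27, 0.004]
force: [0.3, -2.8, 1.8]
opening: 0.0007
finger_force: 1.3
```

```bash
python3 go.py
```

```text
t 34.5167 q [-0.3578  0.3945  2.0787  0.8855  0.2322  0.3775] p [ 0.6205 -0.154   0.0485] 
 [[ 0.854   0.0083  0.5202]
 [ 0.0123 -0.9999 -0.0043]
 [ 0.5201  0.0101 -0.854 ]] F [ 0.3499 -2.7641  1.8268] op 0.0007116090962249538 1.3216710330743808
lean 31.35 toolz az -0.47 x az 0.82
```

Request:
drive_tool(
  increments=[0, 0, -4, 0, 0, 0, 0, -8, 0, 0, 0, 0, -12, 0, 0, 0, 0, -16, 0, 0, 0, 0, -20, 0, 0, 0, 0, -24, 0, 0, 0, 0, -28, 0, 0, 0, 0, -31, 0, 0, 0, 0, -34, 0, 0],
)

```text
time: 35.27
ee_pos: [0.62, -0.1204, 0.0482]
orientation: [0.963, 0.005, 0.27, 0.004]
force: [-4.0, -5.8, 4.8]
opening: 0.0004
finger_force: 3.3
```

```bash
python3 go.py
```

```text
t 35.2667 q [-0.2887  0.3831  2.1023  0.8547  0.1911  0.4646] p [ 0.62   -0.1204  0.0482] 
 [[ 0.8539  0.008   0.5203]
 [ 0.0124 -0.9999 -0.005 ]
 [ 0.5202  0.0107 -0.854 ]] F [-4.0099 -5.8147  4.8009] op 0.0003814853242111512 3.266772973292973
lean 31.35 toolz az -0.55 x az 0.83
```

Request:
drive_tool(
  increments=[0, 0, -3, 0, 0, 0, 0, -6, 0, 0, 0, 0, -8, 0, 0, 0, 0, -10, 0, 0],
)

```text
time: 35.6
ee_pos: [0.6198, -0.1106, 0.0481]
orientation: [0.963, 0.005, 0.27, 0.004]
force: [-4.4, -6.1, 4.5]
opening: 0.0005
finger_force: 3.3
```

Request:
drive_tool(
  increments=[0, 0, -2, 0, 0, 0, 0, -3, 0, 0],
)

```text
time: 35.77
ee_pos: [0.6198, -0.1075, 0.048]
orientation: [0.963, 0.005, 0.27, 0.004]
force: [-3.5, -5.9, 3.7]
opening: 0.0005
finger_force: 3.1
```

Request:
drive_tool(
  increments=[0, 0, -2, 0, 0, 0, 0, -3, 0, 0, 0, 0, -4, 0, 0],
)

```text
time: 36.02
ee_pos: [0.6197, -0.1036, 0.048]
orientation: [0.963, 0.005, 0.27, 0.004]
force: [-3.1, -5.4, 3.6]
opening: 0.0007
finger_force: 3.1
```

Request:
drive_tool(
  increments=[0, 0, -1, 0, 0, 0, 0, -2, 0, 0, 0, 0, -3, 0, 0],
)

```text
time: 36.27
ee_pos: [0.6197, -0.1006, 0.048]
orientation: [0.963, 0.005, 0.27, 0.004]
force: [-4.3, -5.9, 5.3]
opening: 0.0003
finger_force: 3.2
```

Request:
drive_tool(
  increments=[0, 0, -1, 0, 0, 0, 0, -2, 0, 0],
)

```text
time: 36.43
ee_pos: [0.6198, -0.0997, 0.048]
orientation: [0.963, 0.005, 0.271, 0.005]
force: [-5.4, -12.6, 4.5]
opening: 0.0007
finger_force: 6.7
```

Request:
drive_tool(
  increments=[0, 0, -0.4, 0, 0, 0, 0, -0.4, 0, 0],
)

```text
time: 36.6
ee_pos: [0.6198, -0.0998, 0.0481]
orientation: [0.963, 0.005, 0.271, 0.005]
force: [-5.0, -10.9, 4.1]
opening: 0.0005
finger_force: 5.8
```

Request:
drive_tool(
  increments=[0, 0, -0.7, 0, 0, 0, 0, -0.7, 0, 0],
)

```text
time: 36.77
ee_pos: [0.6197, -0.0998, 0.0481]
orientation: [0.963, 0.004, 0.271, 0.006]
force: [-5.5, -14.0, 4.9]
opening: 0.0006
finger_force: 7.0
```

Request:
drive_tool(
  increments=[0, 0, -0.3, 0, 0, 0, 0, -0.3, 0, 0, 0, 0, -0.3, 0, 0, 0, 0, -0.3, 0, 0, 0, 0, -0.3, 0, 0, 0, 0, -0.3, 0, 0, 0, 0, -0.3, 0, 0, 0, 0, -0.3, 0, 0],
)

```text
time: 37.43
ee_pos: [0.6198, -0.0998, 0.0481]
orientation: [0.963, 0.004, 0.271, 0.006]
force: [-5.9, -13.8, 4.4]
opening: 0.0004
finger_force: 7.4
```

```bash
python3 go.py
python3 - <<'E'
from h import *
from plant import r
s=r.snapshot("top");pickle.dump({"top":s,"scene":r.snapshot("scene")},open("s6.pkl","wb"))
sh=[.6797,-.0169,.0191]
# bright profile along y on the scanline at shelf x=0, z=body-top heights, where lit
g=s["img"].astype(int).sum(2)//3
for x in(-.036,-.026,-.004):
  for z in(.134,.108,.082):
    ys=np.arange(.14,-.08,-.004);P=[place(sh,[[x,y,z]])[0] for y in ys];u=proj(s,np.array(P))
    print(x,z,[int(g[int(round(b)),int(round(a))]) for a,b in u])
E
```

```text
t 37.4333 q [-0.2416  0.3769  2.1158  0.809   0.1602  0.5503] p [ 0.6198 -0.0998  0.0481] 
 [[ 0.8531  0.0044  0.5217]
 [ 0.0111 -0.9999 -0.0096]
 [ 0.5216  0.014  -0.8531]] F [ -5.9362 -13.7839   4.4204] op 0.0003869805962190006 7.381565258838236
lean 31.45 toolz az -1.06 x az 0.74
-0.036 0.134 [234, 106, 100, 101, 101, 100, 100, 100, 100, 100, 100, 101, 99, 99, 99, 99, 99, 107, 185, 179, 173, 170, 170, 169, 169, 169, 248, 247, 247, 247, 246, 246, 246, 193, 127, 132, 132, 131, 132, 131, 132, 132, 133, 132, 132, 130, 133, 133, 133, 201, 249, 242, 240, 245, 245, 245]
-0.036 0.108 [207, 97, 106, 106, 107, 107, 106, 110, 107, 104, 104, 105, 105, 104, 105, 105, 107, 105, 105, 109, 110, 107, 108, 108, 109, 109, 108, 106, 108, 108, 109, 108, 105, 130, 172, 179, 177, 172, 172, 171, 172, 147, 175, 175, 172, 171, 249, 249, 252, 97, 196, 246, 243, 246, 245, 245]
-0.036 0.082 [132, 102, 105, 100, 96, 97, 96, 96, 97, 95, 97, 95, 96, 95, 94, 104, 107, 104, 106, 99, 95, 96, 97, 95, 96, 95, 96, 97, 96, 96, 96, 97, 107, 105, 106, 107, 104, 104, 102, 100, 100, 100, 101, 101, 100, 99, 100, 102, 105, 9
[... 1093 characters left out ...]
26, 244, 227, 135, 106, 245, 249, 246, 246, 246, 246, 247, 238, 247, 247, 223, 113, 249, 246, 239, 245, 245, 245]
-0.004 0.108 [123, 139, 138, 139, 139, 139, 141, 140, 137, 139, 139, 140, 139, 139, 139, 139, 131, 165, 250, 235, 138, 141, 141, 130, 124, 118, 118, 131, 210, 252, 250, 250, 250, 246, 247, 243, 135, 132, 105, 170, 217, 209, 209, 208, 171, 179, 246, 245, 248, 238, 216, 249, 242, 245, 245, 245]
-0.004 0.082 [210, 247, 246, 246, 247, 246, 243, 246, 247, 247, 247, 247, 247, 245, 245, 245, 241, 195, 208, 182, 137, 141, 141, 141, 140, 141, 140, 140, 138, 134, 134, 134, 133, 126, 211, 248, 129, 138, 142, 138, 119, 111, 111, 110, 203, 249, 246, 245, 245, 248, 95, 204, 202, 249, 251, 250]
```

The row is tight (a steady 14 N, no further movement) and has been held about 0.7 s. Now I let go and back away.

Request:
drive_tool(
  increments=[0, 0, 4, 0, 0, 0, 0, 12, 0, 0, 0, 0, 25, 0, 0, 0, 0, 30, -30, 0, 0, 0, 30, -70, 0, 0, 0, 30, -110, 0, 0, 0, 30, -110, 0],
)

```text
time: 38.12
ee_pos: [0.5624, -0.1262, 0.1476]
orientation: [0.962, 0.006, 0.273, 0.004]
force: [0.4, -0.5, 1.9]
opening: 0.0003
finger_force: 0.0
```

```bash
python3 go.py
python3 - <<'E'
from h import *
from plant import r
import cv2
s=r.snapshot("top");sh=[.6797,-.0169,.0191]
g=s["img"].astype(np.float32).mean(2)
def prof(pts):
    u=proj(s,place(sh,pts)).astype(np.float32);return cv2.remap(g,u[None,:,0],u[None,:,1],cv2.INTER_LINEAR)[0]
xs=np.arange(-.045,-.02,.0005)
for n,z,yc in(("tall",.134,.105),("medium",.108,.040),("short",.082,-.025)):
    for dy in(-.024,.024):
        p=prof([[x,yc+dy,z] for x in xs]);i=np.argmax(np.diff(p));print(n,dy,"front edge x mm",round(xs[i]*1e3,1),p[0].round(),p[-1].round())
E
```

```text
t 38.1167 q [-0.3445  0.1579  2.0965  0.4619  0.3974  0.8301] p [ 0.5624 -0.1262  0.1476] 
 [[ 0.8509  0.0094  0.5252]
 [ 0.0142 -0.9999 -0.0052]
 [ 0.5251  0.0119 -0.851 ]] F [ 0.3687 -0.4709  1.8632] op 0.0002586161304100591 0.0
lean 31.68 toolz az -0.56 x az 0.96
tall -0.024 front edge x mm -33.5 97.0 246.0
tall 0.024 front edge x mm -33.0 107.0 245.0
medium -0.024 front edge x mm -32.0 101.0 234.0
medium 0.024 front edge x mm -32.5 103.0 245.0
short -0.024 front edge x mm -30.5 99.0 139.0
short 0.024 front edge x mm -32.0 101.0 136.0
```

```bash
python3 -c "
from plant import r
print(r.sign_off())"
```

```text
the job is handed in; nothing more can be done
None
```

I've handed the job in at about 38 s of the 69 s: tall, medium and short stand upright in that order from the cheek, back at the rear rails within about 1–2 mm by the top camera, and the bookend was held against them at about 14 N for 0.7 s before I let go.

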